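# Tighten the screen clamp with the adjustable wrench

## Task

Put the adjustable wrench on the brass clamp nut, roll its worm with a fingertip, pressing gently, until the jaws fit the nut snugly, and then use the wrench to turn the nut clockwise until it comes up tight. Do not turn the nut while the jaws are slack or with the fingers, leave the wrench lying flat on the nut with the hand clear of it, and do not shift the ink jar, the tape roll or the squeegee.

Things in the scene. Friction and masses are not known exactly. Their poses are not given: they have to be found in the camera images.
- bed: Press bed: a fixed level plywood board 500 x 740 mm, 18 mm thick (top 18 mm above the work surface). Origin on its underside. At its -y end it carries a fixed blue clamp casting (110 x 55 mm, up to 46 mm high, its near face 60 mm from the nut's axis) and an aluminium screen frame 30 mm high.
- nut_center (a point): Brass hexagon clamp nut: 24 mm across flats, 27.7 mm across corners, top 18 mm above the platen (bolt end 20 mm). The point is on its upright axis, 8.5 mm above the platen, and turns with the nut: x points at a corner, two flats face +y and -y (and so on every 60 degrees). It takes about 0.2 N m to turn, until it comes up against a firm stop.
- nut_corner (a point): The corner of the nut on its x axis, 13.9 mm from the nut's axis, 8.5 mm above the platen.
- nut (a joint): Turn of the nut in rad, growing clockwise as seen from above; it starts between 0.1 and 0.45 and comes up tight, against a firm stop, at 1.15.
- wrench: Loose steel adjustable wrench, 252 mm long, about 0.6 kg, lying flat on the platen, handle away from the blue casting. Origin on its underside in the mouth, z up, x along the handle away from the jaws. Head and jaws x = -11 to 54 mm, 17 mm thick; handle a flat bar 22 mm wide, 14 mm thick, x = 70 to 240 mm.
- wrench_grip (a point): Middle of the handle's bar at x = 150 mm in the wrench's frame, half-way up (7 mm above its underside).
- wrench_seat (a point): In the mouth at x = 1, y = 2 mm of the wrench's frame, 8.5 mm up; the nut's centre lies within a few mm of it when the wrench is on the nut. Both jaw faces are parallel to the wrench's x and run from x = -11 to 15 mm; the fixed jaw's face is at y = -12 mm, the lighter moving jaw's at y = 17 mm + joint jaw. The mouth's end wall is at x = 16 mm.
- platen_mid (a point): Top centre of the print platen: a level white plate 265 x 360 mm on the bed, its top 22 mm above the work surface, that carries the wrench. It is sprung: pressed straight down it gives way after about 2 to 4 N, then 1 mm per 10 N, 3 mm at most. The nut comes up through it and does not sink.
- worm_top (a point): Top of the worm, a knurled dark roller in the head: radius 10 mm, 16 mm long, axis along the wrench's y, at x = 33 mm, 23 mm over the wrench's underside, 6 mm proud of the head. A fingertip pressed on it with 6 to 13 N and drawn along the wrench's x rolls it; towards the jaws closes them; it stalls, and the finger slips, when they are tight. Over 18 N damages it.
- jaw (a joint): Travel of the moving jaw in m: the gap between the jaws is 29 mm + this value. It starts between -0.0012 and +0.0005; about -0.005 when the jaws fit the nut.
- worm (a joint): Angle of the worm in rad, growing as the jaws close; jaw = -0.001 m x worm (0.1 mm of gap per mm rolled). The worm holds the jaw where it is left.
- ink_jar: Black ink jar with a yellow lid, 64 mm across, 75 mm high; a bystander. Origin under its centre.
- tape_roll: Blue tape roll lying flat, 90 mm across, 24 mm high; a bystander. Origin under its centre.
- squeegee: Squeegee with a wooden handle, 160 mm long along its y, about 50 mm wide, 22 mm high; a bystander. Origin under its wooden grip's centre.

How it is judged:
By the outcome, as a careful person would: the job done as asked, in the order asked, and still so for the second after the job is handed in, with the robot touching nothing.
It also fails if it takes over 72 s, if anything falls off the work surface, if the arm or the gripper's body presses on something with over 40 N, if the wrist force passes 120 N, or if a joint passes its speed limit or range.

## Robot

A 6-joint arm with a two-finger parallel gripper is mounted at the origin on the work surface. World frame = base frame: x ahead of the robot, y to its left, z up, the work surface at z = 0. Lengths are in m, angles in rad, forces in N, time in s.
With the tool pointing down it reaches from about 0.375 to 0.9 m from the base axis. Payload 3.1 kg.
Tool frame: the origin (TCP) lies on the centre line of the jaws, within the pads' length; the fingertips stand robot.finger_overhang ahead of it and the grasp point (between the pads) lies 2 mm behind it (robot.finger_overhang is the distance from the TCP to the fingertips, in m); z points along the fingers, y is the direction in which the jaws open and shut (so a half turn about z gives the same grasp; the last joint's range is limited). The gripper opens to 87 mm and grips with 3 to 60 N. Pads are 19 mm wide; open, the fingers measure 117 mm over their backs; the gripper's body (75 mm by 190 mm) begins 51 mm behind the grasp point.
Start: joints at [-0.178, 0.527, 1.433, -0, 1.181, -0.178], TCP at [0.625, 0, 0.24] pointing down, gripper open.
Joint ranges: [-3.08, 3.08], [-0.75, 2.2], [0.22, 2.44], [-1.43, 4.57], [0, 2.65], [-2.85, 2.85]. Speed limits (rad/s): [2.79, 2.79, 3.14, 3.14, 3.14, 3.14].

## Interface

Orientations are given as a unit quaternion [x, y, z, w].
In Python, from rig import robot gives the robot as it stands. The module is installed in compiled form; this text tells all that it offers.
- The arm moves only by the tool step_arm, never from a script. Its arguments are lists of equal length, an entry for each row: "slide": the shift along the tool's x, y, z in mm, a list of three; "twist": the turn about the tool's z in degrees. A call has 1 to 20 rows; each row shifts and turns the commanded pose from where the row before left it, along the tool's axes as they then stand; what a row does not reach is not made up. A row lasts 1/12 s, in which the tool goes at most 41.7 mm and 7.16 degrees, less where a joint would pass 70% of its speed; a pose out of reach is approached as far as the arm can. A call is refused whole if a number of a shift passes 41.7 or a number of a turn 7.16, either way. A call with a gripper value outside its range is refused whole. "jaw" is the finger opening in mm, from 0 to 87, set as the call begins (left out, the last holds). The fingers move at their own pace and stop on an object; "force" is the grip in N (left out, the last holds). Time passes only in rows, so rows that do not move let the fingers close. It gives the time, the measured TCP pose, the force and the opening at its end, in the units of the state.
- robot.get_obs(): the state, without advancing time (a new reading comes with each control period).
- robot.camera(name): name is "scene" or "side" or "wrist"; returns a dict with "color" (420x560x3 uint8, blue, green, red), "depth" (420x560 float32, m along the optical axis (not along the pixel's ray), 0 where there is no reading), "camera_matrix" (3x3 intrinsics, pixels), "origin" and "orientation" of the camera in the world. Camera axes: x right, y down, z forward; pixel columns grow to the right and rows downward; lengths in m; the calibration is good to about 2 mm. A picture is of the moment at which its call begins.
- robot.hand_in(): hands the job in, once; it reports no verdict.
The state is a dict: "time": time; "q": joint angles; "joint_velocities": joint speeds; "joint_torque": joint torques, N m; "position": TCP position; "tool_rot": TCP orientation; "ft_force": force on the tool from outside, world axes, zero at the start; "moment": the same for the moment, N m; "grip_width": finger opening in m.
Only numpy, scipy, OpenCV 4.12 (cv2) and the standard library are available. Lean on these libraries where they do the work, as an engineer would, in place of code of your own. Each camera call takes 0.05 s, during which the arm holds its last target.

## Working session

There is one attempt and no reset: what is moved stays moved. The work goes in short steps, Python scripts to look and compute and a tool call to move; the robot and the scene stay as the last step left them, time stands still between calls to the robot, and variables do not carry over. Pictures are saved under pics/ and viewed, and the job is handed in when it is done.

Besides the shell and the picture viewer there is one more tool, called after ">>>" as a command line: name --pt "numbers of a row" for each row, then --argument value for the rest. step_arm: Moves the arm, as the interface text tells. Its arguments: {"type":"object","properties":{"slide":{"type":"array","items":{"type":"array","items":{"type":"number"}}},"twist":{"type":"array","items":{"type":"number"}},"jaw":{"type":"number"},"force":{"type":"number"}},"required":["slide","twist"]}

```bash
mkdir -p pics; cat > h.py <<'E'
from rig import robot
import cv2, numpy as np
from scipy.spatial.transform import Rotation as R
def cam(n):
    c=robot.camera(n); return c
def save(c,name): cv2.imwrite(f'pics/{name}.png',c['color'])
def toworld(c,u,v,z=None):
    K=np.array(c['camera_matrix']);o=np.array(c['origin']);q=c['orientation']
    q=np.array(q); Rm=R.from_quat(q).as_matrix() if q.size==4 else q.reshape(3,3)
    uv=np.atleast_2d(np.stack([np.atleast_1d(u),np.atleast_1d(v),np.ones_like(np.atleast_1d(u))],-1)).astype(float)
    d=(np.linalg.inv(K)@uv.T).T
    dw=d@Rm.T
    if z is None:
        dep=c['depth'][np.round(uv[:,1]).astype(int),np.round(uv[:,0]).astype(int)]
        return o+dw*dep[:,None]
    t=(z-o[2])/dw[:,2]
    return o+dw*t[:,None]
def st():
    s=robot.get_obs()
    for k in ('time','q','position','tool_rot','ft_force','moment','grip_width'): print(k,np.round(s[k],4))
E
python3 - <<'E'
from h import *
st(); print(robot.finger_overhang)
for n in ('scene','side','wrist'):
    c=cam(n); save(c,n+'0'); print(n,c['origin'],c['orientation'],c['camera_matrix'])
    import pickle; pickle.dump(c,open(n+'0.pkl','wb'))
E
```

```text
time 0.0
q [-0.1785  0.5285  1.4339  0.      1.1814 -0.1785]
position [6.243e-01 2.000e-04 2.386e-01]
tool_rot [ 7.071e-01  7.071e-01 -6.000e-04 -9.000e-04]
ft_force [0.1986 0.2398 0.0883]
moment [-0.0077 -0.0173 -0.0505]
grip_width 0.0871
0.017
scene [0.98344844 0.41161607 0.70137052] [ 0.37618265  0.8599122  -0.31845897 -0.13274604] [[452.67133859   0.         286.11698924]
 [  0.         452.67133859 204.71605341]
 [  0.           0.           1.        ]]
side [ 0.55187879 -0.44047266  0.60651388] [ 0.9394456  -0.02738737  0.01199594 -0.34139128] [[387.8675232    0.         281.75202096]
 [  0.         387.8675232  208.11923247]
 [  0.           0.           1.        ]]
wrist [0.62645983 0.07278226 0.38235446] [ 9.91082031e-01 -5.44430126e-04 -6.47501039e-04  1.33250486e-01] [[302.16603215   0.         279.5951747 ]
 [  0.         302.16603215 213.06208844]
 [  0.           0.           1.        ]]
```

View pics/scene0.png

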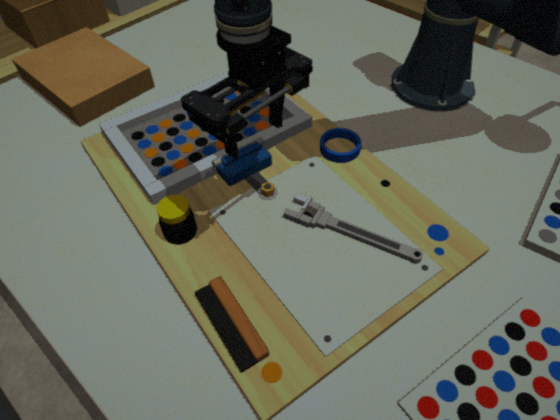

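View pics/side0.png

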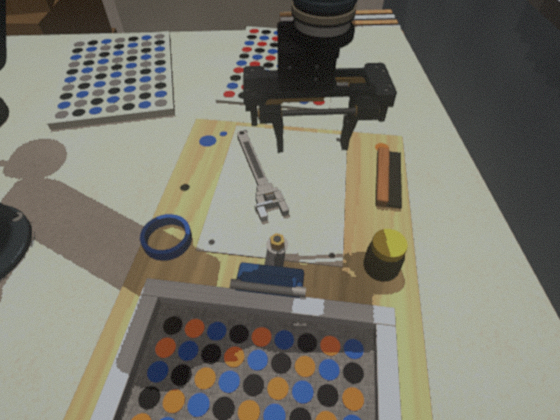

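View pics/wrist0.png

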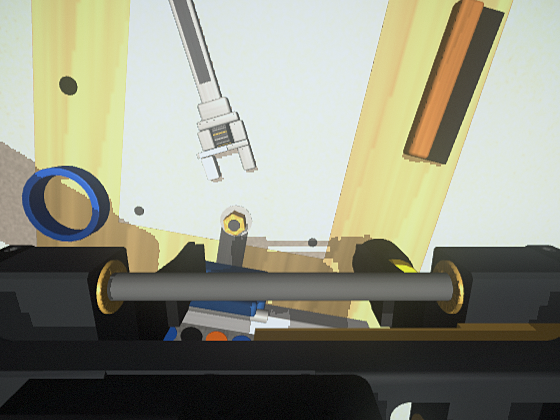

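```bash
python3 - <<'E'
import pickle
from h import *
for n,b in (('wrist',(170,80,270,250)),('side',(225,120,325,290)),('scene',(230,160,330,240))):
    c=pickle.load(open(n+'0.pkl','rb')); x0,y0,x1,y1=b
    cv2.imwrite(f'pics/{n}0c.png',cv2.resize(c['color'][y0:y1,x0:x1],None,fx=min(800//(x1-x0),600/(y1-y0)),fy=min(800//(x1-x0),600/(y1-y0)),interpolation=cv2.INTER_NEAREST))
    print(min(800//(x1-x0),600/(y1-y0)))
c=pickle.load(open('wrist0.pkl','rb'))
print(c['depth'][215:230:3,228:245:3])
hsv=cv2.cvtColor(c['color'],cv2.COLOR_BGR2HSV)
print(hsv[222,225:250])
E
```

```text
3.5294117647058822
3.5294117647058822
7.5
[[0.37324587 0.35707036 0.35655996 0.36238658 0.3665811  0.37051895]
 [0.35848743 0.35851657 0.35861996 0.35752156 0.35906038 0.36232063]
 [0.36054692 0.3571043  0.3573356  0.35841915 0.35862157 0.35866848]
 [0.35770023 0.36001512 0.3589677  0.35811043 0.35950908 0.3600563 ]
 [0.3577107  0.35922974 0.35904142 0.35932106 0.36011857 0.36135703]]
[[ 34 117 240]
 [ 27 127 227]
 [ 30 121 233]
 [ 24 127 221]
 [ 20  38 133]
 [100   7 115]
 [ 45   4 117]
 [ 20   7 117]
 [ 38   9 119]
 [ 18  11 119]
 [ 40   6 120]
 [ 60   2 116]
 [115  13 118]
 [ 16  50 133]
 [ 32 116 206]
 [ 28 125 234]
 [ 29 124 229]
 [ 23 135 235]
 [ 21 133 207]
 [ 21  63  93]
 [ 20  70  73]
 [ 39   8 230]
 [ 36  11 227]
 [ 34   9 215]
 [ 37  11 214]]
```

View pics/wrist0c.png

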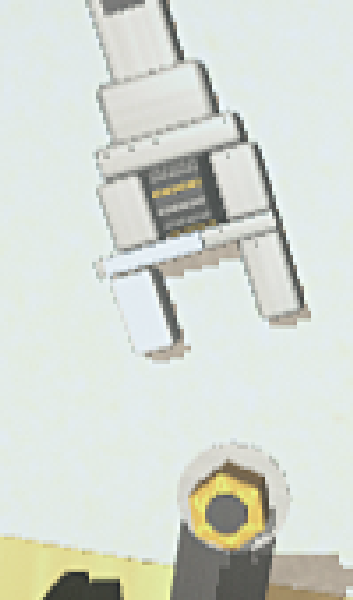

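View pics/side0c.png

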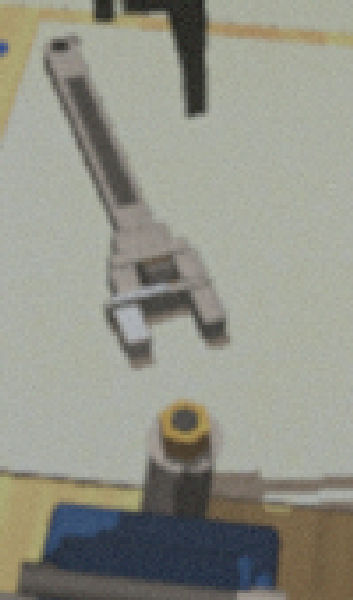

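View pics/scene0c.png

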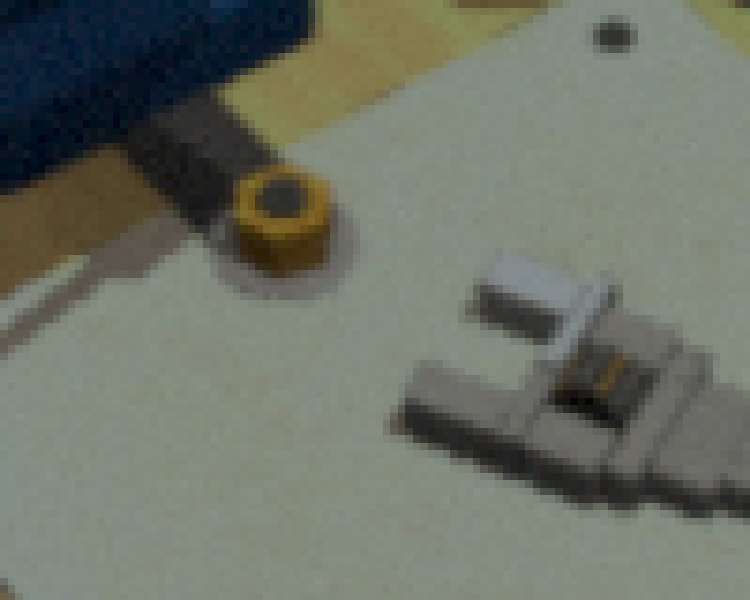

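```bash
python3 - <<'E'
import pickle
from h import *
# nut: yellow mask in all views
for n,roi in (('wrist',(215,200,255,245)),('side',(262,228,292,252)),('scene',(255,175,280,200))):
    c=pickle.load(open(n+'0.pkl','rb')); x0,y0,x1,y1=roi
    hsv=cv2.cvtColor(c['color'],cv2.COLOR_BGR2HSV)
    dark=(hsv[...,2]<135)&(hsv[...,1]<60)
    m=((hsv[...,0]>12)&(hsv[...,0]<38)&(hsv[...,1]>90)&(hsv[...,2]>(170 if n=='wrist' else 100)))
    mm=np.zeros_like(m); mm[y0:y1,x0:x1]=m[y0:y1,x0:x1]
    cs,_=cv2.findContours(mm.astype(np.uint8),cv2.RETR_EXTERNAL,cv2.CHAIN_APPROX_NONE)
    k=max(cs,key=cv2.contourArea); M=cv2.moments(k)
    u,v=M['m10']/M['m00'],M['m01']/M['m00']
    print(n,'uv',u,v,'area',M['m00'],'nut ctr',toworld(c,u,v,.040))
    if n=='wrist':
        P=toworld(c,k[:,0,0],k[:,0,1],.040)[:,:2]; ctr=P.mean(0)
        (cx,cy),rad=cv2.minEnclosingCircle((P*1000).astype(np.float32)); print('circ',cx,cy,rad)
        d=P-[cx/1000,cy/1000]; a=np.degrees(np.arctan2(d[:,1],d[:,0])); r=np.hypot(*d.T)*1000
        # 6-fold phase
        o=np.argsort(a); print(np.c_[a[o],r[o]].round(1).tolist())
        C=np.sum((r-r.mean())*np.exp(1j*6*np.radians(a))); print('corner phase deg',np.degrees(np.angle(C))/6)
# platen edges/head/handle points
c=pickle.load(open('wrist0.pkl','rb'))
s=3.5294
def P(x,y,z): return (toworld(c,170+x/s-.5+.14,80+y/s-.5+.14,z)[0]*1000).round(1)[:2]
print('fixed inner',P(243,240,.039),P(263,317,.039)); print('fixed outer',P(276,227,.039),P(301,305,.039))
print('moving inner',P(150,268,.039),P(175,345,.039)); print('moving outer',P(108,275,.039),P(135,355,.039))
print('head top bar ends',P(98,170,.039),P(243,135,.039), 'lip',P(100,270,.039),P(280,222,.039))
print('worm',P(150,180,.044),P(205,165,.044),P(163,240,.044),P(218,225,.044))
E
```

```text
wrist uv 233.5751525235718 224.38602329450916 area 300.5 nut ctr [[ 0.57130426 -0.03485742  0.04      ]]
circ 571.3673706054688 -35.129173278808594 13.317071914672852
[[-177.6, 11.5], [-171.5, 11.7], [-165.6, 12.0], [-158.0, 11.3], [-152.5, 11.9], [-147.5, 12.6], [-143.1, 13.3], [-139.8, 12.4], [-132.0, 12.4], [-127.6, 11.7], [-122.6, 11.0], [-117.1, 10.4], [-108.9, 11.1], [-101.7, 12.0], [-96.1, 11.9], [-90.3, 11.8], [-84.5, 11.8], [-78.8, 12.0], [-73.3, 12.3], [-65.6, 11.6], [-57.0, 11.1], [-52.1, 11.8], [-43.4, 11.7], [-34.8, 11.8], [-31.8, 12.8], [-24.4, 13.3], [-19.2, 12.9], [-15.2, 11.4], [-9.0, 11.2], [-2.6, 11.1], [3.8, 11.2], [10.1, 11.4], [16.0, 11.7], [21.6, 12.1], [29.4, 11.6], [34.3, 12.3], [38.6, 13.1], [42.1, 12.2], [49.9, 12.3], [54.4, 11.5], [59.5, 10.9], [67.5, 11.5], [73.1, 11.1], [80.0, 12.0], [85.6, 11.9], [90.9, 13.1], [96.0, 13.1], [101.1, 13.3], [107.7, 12.4], [115.3, 11.8], [123.7, 11.3], [128.4, 12.0], [136.7, 11.9], [145.0, 12.1], [152.9, 12.5], [160.1, 13.2], [164.0, 11.7], [170.0, 11.5], [176.2, 11.4]]
corner phase deg -24.73943668047704
side uv 276.81832543443915 239.2432859399684 area 105.5 nut ctr [[ 0.56923685 -0.03879809  0.04      ]]
scene uv 267.38548752834464 186.20861678004533 area 73.5 nut ctr [[ 0.56710577 -0.03750692  0.04      ]]
fixed inner [580.3  54.3] [585.8  30. ]
fixed outer [590.8  58.2] [598.1  33.9]
moving inner [550.5  45.6] [557.1  21. ]
moving outer [537.   43.4] [543.9  17.8]
head top bar ends [536.2  75.5] [581.5  85.8] lip [534.6  45. ] [592.1  59.8]
worm [553.2  72.5] [570.2  76.9] [556.1  54.6] [573.4  59.1]
```

```bash
python3 - <<'E'
import pickle
from h import *
for n in ('wrist','side','scene'):
    c=pickle.load(open(n+'0.pkl','rb'))
    v,u=np.nonzero(c['depth']>0); P=toworld(c,u,v)
    m=(P[:,2]>.030)&(P[:,2]<.048)&(P[:,0]>.45)&(P[:,0]<.62)&(P[:,1]>.0)&(P[:,1]<.32)
    img=np.zeros(c['depth'].shape,np.uint8); img[v[m],u[m]]=255
    cs,_=cv2.findContours(img,cv2.RETR_EXTERNAL,cv2.CHAIN_APPROX_NONE)
    k=max(cs,key=cv2.contourArea); im2=np.zeros_like(img); cv2.drawContours(im2,[k],-1,255,-1)
    vv,uu=np.nonzero(im2); Q=toworld(c,uu,vv,.036)[:,:2]
    print(n,len(Q),Q.min(0),Q.max(0))
    H=Q[(Q[:,1]>.105)]
    # slice centers by y
    ys=np.arange(.11,.30,.01); C=[]
    for y in ys:
        s=H[abs(H[:,1]-y)<.005]
        if len(s)>5: C.append((np.median(s[:,0]),y,(s[:,0].max()-s[:,0].min())))
    C=np.array(C); print(C.round(4).tolist())
    g=C[(C[:,1]>.12)&(C[:,1]<.25)]; p=np.polyfit(g[:,1],g[:,0],1); print('dir deg',90-np.degrees(np.arctan(p[0])),'x at y=0.15',np.polyval(p,.15))
    hp=P[m&(P[:,1]>.12)]; print('z',np.median(hp[:,2]))
    if n=='wrist': cv2.imwrite('pics/m.png',im2)
# platen colour edges in side view
c=pickle.load(open('scene0.pkl','rb'))
for nm,u,v,z in (('platen corner R',440,262,.022),('platen corner bottom',327,354,.022),('platen top',313,158,.022),('bed BR',486,246,.018),('bed bot',265,416,.018),('bed left',83,146,.018)):
    print(nm,toworld(c,u,v,z)[0][:2].round(3))
print('squeegee',[toworld(c,u,v,.04)[0][:2].round(3) for u,v in ((212,280),(252,362),(266,350),(222,276))],'jar lid',toworld(c,175,208,.093)[0].round(3),'tape',toworld(c,341,145,.042)[0].round(3))
E
```

```text
wrist 5023 [0.51502174 0.01757219] [0.59797961 0.1981637 ]
[[0.5515, 0.11, 0.0297], [0.5479, 0.12, 0.025], [0.5452, 0.13, 0.0248], [0.5425, 0.14, 0.0237], [0.5397, 0.15, 0.0244], [0.5367, 0.16, 0.0243], [0.5344, 0.17, 0.0248], [0.532, 0.18, 0.0239], [0.5283, 0.19, 0.0245], [0.5268, 0.2, 0.0229]]
dir deg 105.03774899143448 x at y=0.15 0.5397256747243075
z 0.03468200549516251
side 1301 [0.49363602 0.0115061 ] [0.59438448 0.27295811]
[[0.5446, 0.11, 0.0224], [0.5448, 0.12, 0.0244], [0.539, 0.13, 0.0227], [0.5371, 0.14, 0.0228], [0.5362, 0.15, 0.0211], [0.5311, 0.16, 0.0232], [0.527, 0.17, 0.0234], [0.527, 0.18, 0.0236], [0.5229, 0.19, 0.0237], [0.5207, 0.2, 0.0218], [0.5186, 0.21, 0.022], [0.5142, 0.22, 0.0243], [0.512, 0.23, 0.0223], [0.5097, 0.24, 0.0225], [0.5075, 0.25, 0.0249], [0.5029, 0.26, 0.0227], [0.5039, 0.27, 0.0206]]
dir deg 105.26618577849875 x at y=0.15 0.5342307698220898
z 0.034923543875732266
scene 2050 [0.49065963 0.01571558] [0.59673583 0.27885416]
[[0.5493, 0.11, 0.0328], [0.5454, 0.12, 0.0292], [0.5426, 0.13, 0.0291], [0.5409, 0.14, 0.0278], [0.5372, 0.15, 0.0277], [0.5343, 0.16, 0.0282], [0.5324, 0.17, 0.0288], [0.5293, 0.18, 0.0287], [0.5265, 0.19, 0.0287], [0.5238, 0.2, 0.0292], [0.5211, 0.21, 0.0291], [0.5178, 0.22, 0.0272], [0.5163, 0.23, 0.0301], [0.5127, 0.24, 0.0283], [0.5098, 0.25, 0.0288], [0.5066, 0.26, 0.0305], [0.5054, 0.27, 0.0299], [0.5067, 0.28, 0.0185]]
dir deg 105.33963939810944 x at y=0.15 0.5374766168159691
z 0.03707304097698849
platen corner R [0.48  0.304]
platen corner bottom [0.744 0.264]
platen top [ 0.43  -0.035]
bed BR [0.39  0.347]
bed bot [0.872 0.256]
bed left [ 0.745 -0.444]
squeegee [array([0.783, 0.044]), array([0.835, 0.194]), array([0.808, 0.196]), array([0.767, 0.051])] jar lid [ 0.747 -0.085  0.093] tape [ 0.376 -0.004  0.042]
```

>>> step_arm --pt "15 -8 0" --pt "30 -15 0" --pt "30 -16 0" --pt "30 -16 0" --pt "30 -16 0" --pt "30 -16 0" --pt "17 -7 0" --pt "0 0 20" --pt "0 0 30" --pt "0 0 30" --pt "0 0 30" --pt "0 0 0" --twist '[0,0,0,0,0,0,0,-5,-5,-5,0,0]' --jaw 50 --force 20

```text
time: 1.15
position: [0.5259, 0.1822, 0.1245]
tool_rot: [0.609, 0.793, -0.004, -0.004]
ft_force: [-0.5, -0.2, -0.3]
grip_width: 0.05
```

```bash
python3 - <<'E'
from h import *
st()
for n in ('wrist','side'): save(cam(n),n+'1')
a=cv2.imread('pics/wrist1.png');b=cv2.imread('pics/side1.png')
cv2.imwrite('pics/c1.png',cv2.resize(np.vstack([a[100:400],b[20:320]]),None,fx=.98,fy=.98))
E
```

```text
time 1.15
q [ 1.3270e-01  6.0160e-01  1.6982e+00  3.0000e-04  8.5420e-01 -1.2980e-01]
position [0.5259 0.1822 0.1245]
tool_rot [ 0.6086  0.7935 -0.0043 -0.0044]
ft_force [-0.481  -0.2312 -0.2629]
moment [0.007  0.0184 0.037 ]
grip_width 0.05
```

View pics/c1.png

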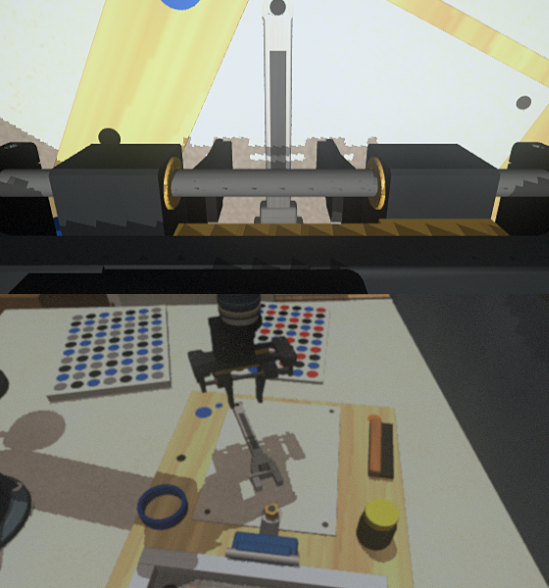

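>>> step_arm --pt "0 2 25" --pt "0 0 30" --pt "0 0 20" --pt "0 0 7" --pt "0 0 0" --pt "0 0 0" --twist '[0,0,0,0,0,0]'

```text
time: 1.75
position: [0.5342, 0.1829, 0.0492]
tool_rot: [0.609, 0.793, 0.001, 0.001]
ft_force: [0.2, 0.1, -0.1]
grip_width: 0.0498
```

>>> step_arm --pt "0 0 0" --pt "0 0 0" --pt "0 0 0" --pt "0 0 0" --pt "0 0 0" --pt "0 0 0" --twist '[0,0,0,0,0,0]' --jaw 10 --force 30

```text
time: 2.25
position: [0.5301, 0.1821, 0.0476]
tool_rot: [0.609, 0.793, -0.002, -0.002]
ft_force: [-5.1, -2.1, 3.5]
grip_width: 0.0212
```

```bash
python3 - <<'E'
from h import *
st()
for n in ('scene','side'): 
    c=cam(n); save(c,n+'2')
    import pickle; pickle.dump(c,open(n+'2.pkl','wb'))
a=cv2.imread('pics/scene2.png');b=cv2.imread('pics/side2.png')
cv2.imwrite('pics/c2.png',np.hstack([cv2.resize(a[150:300,200:400],None,fx=2,fy=2),cv2.resize(b[120:270,180:380],None,fx=2,fy=2)]))
E
```

```text
time 2.25
q [ 1.3160e-01  7.3110e-01  1.7279e+00 -5.0000e-04  6.8860e-01 -1.3000e-01]
position [0.5301 0.1821 0.0476]
tool_rot [ 0.6087  0.7934 -0.0022 -0.002 ]
ft_force [-5.1017 -2.1379  3.5181]
moment [-0.3239  0.9364 -0.0626]
grip_width 0.0212
```

View pics/c2.png

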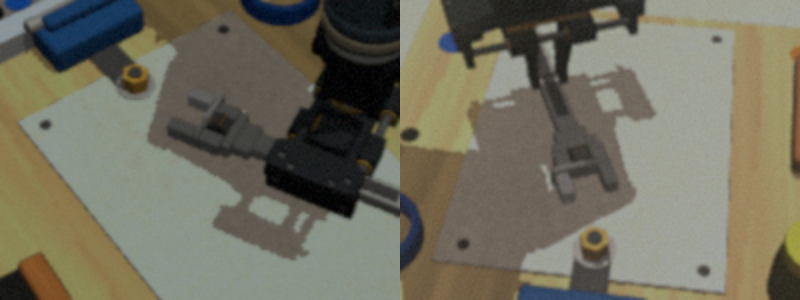

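>>> step_arm --pt "0 0 0" --pt "0 0 0" --pt "0 -2 3" --pt "0 0 3" --pt "0 0 0" --pt "0 0 0" --twist '[0,0,0,0,0,0]' --jaw 40

```text
time: 2.85
position: [0.5313, 0.1821, 0.0412]
tool_rot: [0.609, 0.793, 0.0, 0.0]
ft_force: [0.6, 0.8, 0.3]
grip_width: 0.0393
```

>>> step_arm --pt "0 0 0" --pt "0 0 0" --pt "0 0 0" --pt "0 0 0" --pt "0 0 0" --twist '[0,0,0,0,0]' --jaw 10

```text
time: 3.27
position: [0.5305, 0.1819, 0.0416]
tool_rot: [0.609, 0.793, -0.0, -0.0]
ft_force: [-1.2, 0.2, 0.5]
grip_width: 0.0219
```

>>> step_arm --pt "0 0 0" --pt "0 0 0" --twist '[0,0]'

```text
time: 3.43
position: [0.5305, 0.182, 0.0416]
tool_rot: [0.609, 0.793, -0.0, -0.0]
ft_force: [-1.8, -1.1, 0.5]
grip_width: 0.0216
```

>>> step_arm --pt "0 0 0" --pt "0 0 0" --pt "0 3 0" --pt "0 5 0" --pt "-5 5 0" --pt "-8 5 0" --pt "-9 4 0" --pt "-9 1 0" --pt "-7 0 0" --pt "0 0 0" --pt "0 0 0" --twist '[2,2.7,3,2,0,0,0,0,0,0,0]'

```text
time: 4.35
position: [0.5582, 0.1453, 0.0416]
tool_rot: [0.674, 0.739, 0.0, 0.001]
ft_force: [1.2, -3.3, -1.3]
grip_width: 0.0217
```

```bash
python3 - <<'E'
from h import *
st()
for n in ('scene','side'): 
    c=cam(n); save(c,n+'3')
    import pickle; pickle.dump(c,open(n+'3.pkl','wb'))
a=cv2.imread('pics/scene3.png');b=cv2.imread('pics/side3.png')
cv2.imwrite('pics/c3.png',np.hstack([cv2.resize(a[150:250,230:330],None,fx=4,fy=4,interpolation=2),cv2.resize(b[170:270,230:330],None,fx=4,fy=4,interpolation=2)]))
E
```

```text
time 4.35
q [ 0.0618  0.752   1.6924 -0.0025  0.6956 -0.0289]
position [0.5582 0.1453 0.0416]
tool_rot [0.6736 0.7391 0.     0.0011]
ft_force [ 1.1874 -3.2927 -1.3229]
moment [-0.4943 -0.1258  0.0157]
grip_width 0.0217
```

View pics/c3.png

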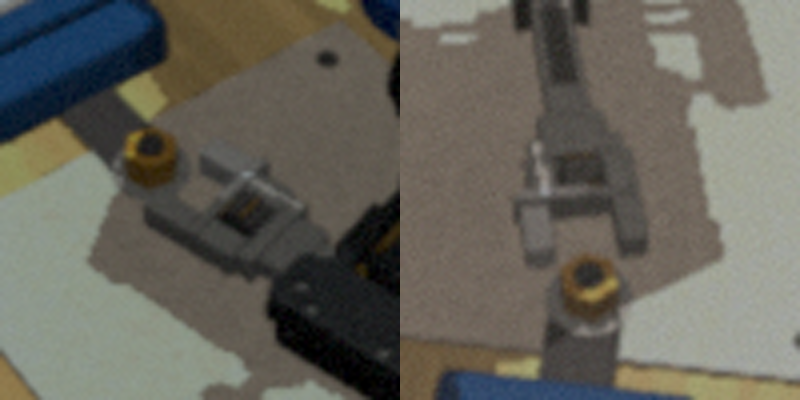

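>>> step_arm --pt "-3 -1 0" --pt "-5 0 0" --pt "-5 0 0" --pt "-5 0 0" --pt "-5 0 0" --pt "-5 0 0" --pt "0 0 0" --pt "0 0 0" --twist '[0,0,0,0,0,0,0,0]'

```text
time: 5.12
position: [0.5587, 0.1177, 0.0416]
tool_rot: [0.674, 0.739, -0.001, 0.0]
ft_force: [-1.1, -1.8, 2.3]
grip_width: 0.0217
```

```bash
cat > look.py <<'E'
import sys
from h import *
k=sys.argv[1]; st()
import pickle
for n in ('scene','side'): 
    c=cam(n); save(c,n+k); pickle.dump(c,open(n+k+'.pkl','wb'))
a=cv2.imread(f'pics/scene{k}.png');b=cv2.imread(f'pics/side{k}.png')
cv2.imwrite(f'pics/c{k}.png',np.hstack([cv2.resize(a[150:250,230:330],None,fx=4,fy=4,interpolation=2),cv2.resize(b[170:270,230:330],None,fx=4,fy=4,interpolation=2)]))
E
python3 look.py 4
```

```text
time 5.1167
q [ 0.0126  0.7481  1.7061 -0.002   0.6882 -0.0786]
position [0.5587 0.1177 0.0416]
tool_rot [ 6.736e-01  7.391e-01 -7.000e-04  2.000e-04]
ft_force [-1.1101 -1.8458  2.3154]
moment [-0.2013  0.2369 -0.0428]
grip_width 0.0217
```

View pics/c4.png

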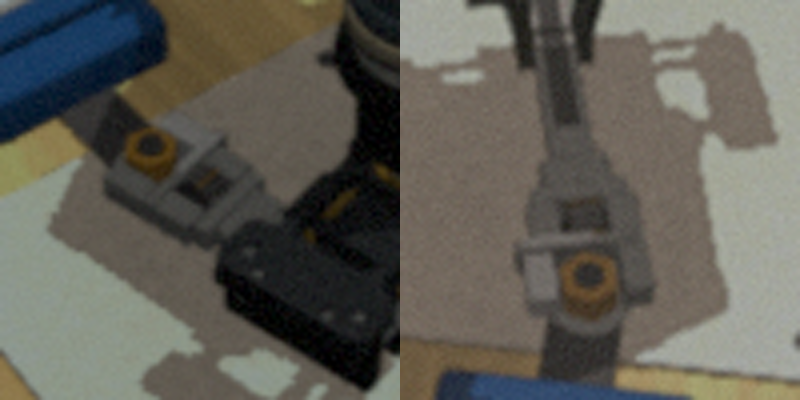

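>>> step_arm --pt "-2 0 0" --pt "-1 0 0" --pt "-1 0 0" --pt "0 0 0" --pt "0 0 0" --twist '[0,0,0,0,0]'

```text
time: 5.63
position: [0.5592, 0.1153, 0.0416]
tool_rot: [0.674, 0.739, 0.0, -0.0]
ft_force: [-1.9, 4.7, 2.5]
grip_width: 0.0216
```

>>> step_arm --pt "-1 0 0" --pt "0 0 0" --pt "0 0 0" --twist '[0,0,0]'

```text
time: 5.88
position: [0.5594, 0.1142, 0.0416]
tool_rot: [0.674, 0.739, 0.0, -0.0]
ft_force: [-0.9, 5.4, 1.7]
grip_width: 0.0219
```

>>> step_arm --pt "1 0 0" --pt "0 0 0" --pt "0 0 0" --pt "0 0 -5" --pt "0 0 -20" --pt "0 0 -30" --pt "-20 0 -30" --pt "-30 0 -25" --pt "-30 0 0" --pt "-30 0 0" --pt "-30 0 0" --pt "-10 0 0" --pt "0 0 0" --pt "0 0 0" --twist '[0,0,0,0,0,0,0,0,0,0,0,0,0,0]' --jaw 40

```text
time: 7.05
position: [0.5728, -0.0346, 0.1515]
tool_rot: [0.674, 0.738, 0.0, -0.0]
ft_force: [0.3, -0.8, 0.9]
grip_width: 0.0402
```

```bash
python3 - <<'E'
from h import *
import pickle
st()
c=cam('wrist'); save(c,'wrist5'); pickle.dump(c,open('wrist5.pkl','wb'))
print(c['origin'])
cv2.imwrite('pics/w5c.png',cv2.resize(c['color'][60:250,180:400],None,fx=3,fy=3,interpolation=cv2.INTER_NEAREST))
E
```

```text
time 7.05
q [-2.553e-01  5.754e-01  1.644e+00  6.000e-04  9.229e-01 -3.465e-01]
position [ 0.5728 -0.0346  0.1515]
tool_rot [ 6.743e-01  7.385e-01  0.000e+00 -4.000e-04]
ft_force [ 0.3361 -0.7782  0.882 ]
moment [-0.0067 -0.0274 -0.0483]
grip_width 0.0402
[0.56814246 0.03765245 0.29522395]
```

View pics/w5c.png

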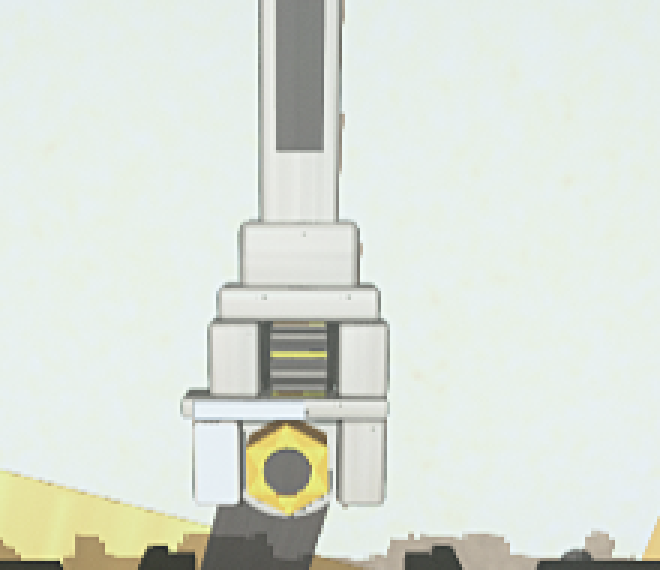

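```bash
python3 - <<'E'
from h import *
import pickle
c=pickle.load(open('wrist5.pkl','rb'))
f=lambda x,y,z: (toworld(c,180+x/3-.33,60+y/3-.33,z)[0]*1000).round(1)[:2]
print('worm ctr',f(299,357,.043), 'ends of worm',f(299,322,.039),f(299,397,.039),'lr',f(271,357,.044),f(328,357,.044))
print('nut',f(288,472,.042),'flats',f(246,472,.040),f(328,472,.040),'jaws',f(241,480,.039),f(337,480,.039))
print('handle mid',f(299,100,.036),f(299,215,.036))
E
```

```text
worm ctr [571.5  -1.3] ends of worm [570.7   8. ] [572.6 -13.4] lr [563.7  -1.8] [ 5.795e+02 -4.000e-01]
nut [571.3 -35.2] flats [559.1 -36.9] [583.  -34.7] jaws [557.8 -39.7] [586.  -37.2]
handle mid [565.4  66.5] [568.1  36.9]
```

>>> step_arm --pt "15 1 10" --pt "25 0 25" --pt "0 0 30" --pt "0 0 15" --pt "0 0 4" --pt "0 0 0" --pt "0 0 0" --twist '[0,0,0,0,0,0,0]' --jaw 0

```text
time: 7.68
position: [0.5708, 0.0062, 0.068]
tool_rot: [0.673, 0.739, 0.0, 0.0]
ft_force: [-0.2, 0.5, 0.2]
grip_width: 0.0031
```

>>> step_arm --pt "0 0 1" --pt "0 0 1" --pt "0 0 0" --pt "0 0 0" --twist '[0,0,0,0]'

```text
time: 8.02
position: [0.5709, 0.0051, 0.0663]
tool_rot: [0.674, 0.739, 0.0, 0.001]
ft_force: [1.1, -0.3, 0.3]
grip_width: 0.0004
```

>>> step_arm --pt "0 0 1" --pt "0 0 0" --pt "0 0 0" --twist '[0,0,0]'

```text
time: 8.27
position: [0.5704, 0.0053, 0.0646]
tool_rot: [0.674, 0.739, 0.0, 0.0]
ft_force: [0.5, -0.1, -0.2]
grip_width: 0.0006
```

>>> step_arm --pt "0 0 1" --pt "0 0 1" --pt "0 0 0" --pt "0 0 0" --twist '[0,0,0,0]'

```text
time: 8.6
position: [0.5705, 0.0053, 0.0625]
tool_rot: [0.674, 0.739, -0.0, -0.0]
ft_force: [-0.2, -0.2, -0.8]
grip_width: 0.0002
```

>>> step_arm --pt "0 0 0.5" --pt "0 0 0.5" --pt "0 0 0" --pt "0 0 0" --twist '[0,0,0,0]'

```text
time: 8.93
position: [0.5705, 0.0053, 0.062]
tool_rot: [0.674, 0.739, 0.0, 0.0]
ft_force: [-1.0, 0.4, 4.4]
grip_width: 0.0003
```

>>> step_arm --pt "0 0 0.5" --pt "0 0 0" --pt "0 0 0" --twist '[0,0,0]'

```text
time: 9.18
position: [0.5705, 0.0054, 0.0617]
tool_rot: [0.674, 0.739, 0.0, 0.0]
ft_force: [-1.2, -0.3, 6.4]
grip_width: 0.0003
```

>>> step_arm --pt "0 0 0.3" --pt "0 0 0" --pt "0 0 0" --twist '[0,0,0]'

```text
time: 9.43
position: [0.5705, 0.0054, 0.0615]
tool_rot: [0.674, 0.739, 0.0, 0.0]
ft_force: [-1.4, 0.9, 8.1]
grip_width: 0.0005
```

>>> step_arm --pt "0 0 0.3" --pt "-1 0 0" --pt "-2 0 0" --pt "-2 0 0" --pt "-2 0 0" --pt "-2 0 0" --twist '[0,0,0,0,0,0]'

```text
time: 9.93
position: [0.5712, -0.0027, 0.0614]
tool_rot: [0.674, 0.739, 0.001, -0.0]
ft_force: [-2.1, 2.6, 9.7]
grip_width: 0.0005
```

>>> step_arm --pt "-2 0 0" --pt "-2 0 0" --pt "-2 0 0" --pt "-1 0 0" --pt "0 0 0" --twist '[0,0,0,0,0]'

```text
time: 10.35
position: [0.5718, -0.0099, 0.0614]
tool_rot: [0.674, 0.739, 0.0, -0.0]
ft_force: [-1.5, 2.1, 9.2]
grip_width: 0.0004
```

>>> step_arm --pt "0 0 -4" --pt "8 0 0" --pt "8 0 0" --pt "0 0 2" --pt "0 0 1.5" --pt "0 0 0.5" --pt "0 0 0" --twist '[0,0,0,0,0,0,0]'

```text
time: 10.93
position: [0.57, 0.0063, 0.0611]
tool_rot: [0.674, 0.739, 0.0, -0.001]
ft_force: [-3.5, 3.1, 10.3]
grip_width: 0.0003
```

>>> step_arm --pt "-1 0 0" --pt "-2 0 0" --pt "-2 0 0" --pt "-2 0 0" --pt "-2 0 0" --pt "-2 0 0" --pt "-2 0 0" --pt "-2 0 0" --pt "-1 0 0" --pt "0 0 0" --twist '[0,0,0,0,0,0,0,0,0,0]'

```text
time: 11.77
position: [0.5708, -0.0096, 0.0613]
tool_rot: [0.674, 0.739, -0.0, -0.001]
ft_force: [-2.4, 3.3, 11.6]
grip_width: 0.0004
```

>>> step_arm --pt "0 0 -4" --pt "8 0 0" --pt "8 0 0" --pt "0 0 2" --pt "0 0 1.3" --pt "0 0 0.4" --pt "0 0 0" --twist '[0,0,0,0,0,0,0]'

```text
time: 12.35
position: [0.57, 0.0063, 0.0612]
tool_rot: [0.674, 0.739, 0.0, -0.001]
ft_force: [-1.3, 3.4, 8.6]
grip_width: 0.0001
```

>>> step_arm --pt "-1 0 0" --pt "-2 0 0" --pt "-2 0 0" --pt "-2 0 0" --pt "-2 0 0" --pt "-2 0 0" --pt "-2 0 0" --pt "-2 0 0" --pt "-1 0 0" --pt "0 0 0" --twist '[0,0,0,0,0,0,0,0,0,0]'

```text
time: 13.18
position: [0.5703, -0.0095, 0.0614]
tool_rot: [0.674, 0.739, -0.001, -0.002]
ft_force: [-4.1, 3.2, 10.4]
grip_width: 0.0002
```

```bash
python3 look.py 6
```

```text
time 13.1833
q [-2.1300e-01  7.1470e-01  1.6997e+00  1.3000e-03  7.3090e-01 -3.0640e-01]
position [ 0.5703 -0.0095  0.0614]
tool_rot [ 6.737e-01  7.390e-01 -6.000e-04 -1.800e-03]
ft_force [-4.1043  3.2484 10.3641]
moment [0.6346 0.7068 0.0199]
grip_width 0.0002
```

View pics/c6.png

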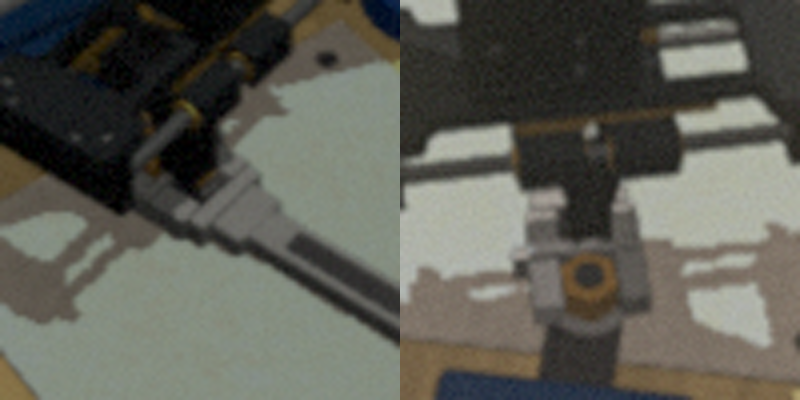

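>>> step_arm --pt "0 0 -4" --pt "8 0 0" --pt "8 0 0" --pt "0 0 2" --pt "0 0 1.4" --pt "0 0 0.5" --pt "0 0 0" --twist '[0,0,0,0,0,0,0]'

```text
time: 13.87
position: [0.5702, 0.0062, 0.0612]
tool_rot: [0.674, 0.739, 0.0, -0.001]
ft_force: [-1.7, 4.1, 7.9]
grip_width: 0.0009
```

>>> step_arm --pt "-1 0 0" --pt "-2 0 0" --pt "-2 0 0" --pt "-2 0 0" --pt "-1 0 0" --twist '[0,0,0,0,0]'

```text
time: 14.28
position: [0.5704, -0.0017, 0.0615]
tool_rot: [0.674, 0.739, -0.0, -0.001]
ft_force: [-2.2, 3.0, 9.9]
grip_width: 0.0003
```

>>> step_arm --pt "-2 0 0" --pt "-2 0 0" --pt "-2 0 0" --pt "-2 0 0" --pt "0 0 0" --twist '[0,0,0,0,0]'

```text
time: 14.7
position: [0.5706, -0.0089, 0.0614]
tool_rot: [0.674, 0.739, 0.0, -0.002]
ft_force: [-2.8, 6.6, 10.6]
grip_width: 0.0007
```

>>> step_arm --pt "0 0 -4" --pt "8 0 0" --pt "8 0 0" --pt "0 0 2" --pt "0 0 1.4" --pt "0 0 0.5" --pt "0 0 0" --twist '[0,0,0,0,0,0,0]'

```text
time: 15.28
position: [0.5702, 0.006, 0.0613]
tool_rot: [0.674, 0.739, 0.0, -0.001]
ft_force: [-0.7, 2.4, 7.5]
grip_width: 0.0002
```

>>> step_arm --pt "-1 0 0" --pt "-2 0 0" --pt "-2 0 0" --pt "-2 0 0" --pt "-1 0 0" --twist '[0,0,0,0,0]'

```text
time: 15.7
position: [0.5705, -0.0007, 0.0615]
tool_rot: [0.674, 0.738, 0.001, -0.002]
ft_force: [-1.4, 7.7, 9.0]
grip_width: 0.0004
```

>>> step_arm --pt "-2 0 0" --pt "-2 0 0" --pt "-2 0 0" --pt "-2 0 0" --pt "0 0 0" --twist '[0,0,0,0,0]'

```text
time: 16.12
position: [0.5714, -0.0087, 0.0615]
tool_rot: [0.674, 0.739, 0.001, -0.002]
ft_force: [-1.0, 7.2, 9.0]
grip_width: 0.0005
```

>>> step_arm --pt "0 0 -10" --pt "0 0 -25" --pt "-10 0 -30" --pt "-15 0 -25" --pt "0 0 0" --pt "0 0 0" --pt "0 0 0" --twist '[0,0,0,0,0,0,0]'

```text
time: 16.7
position: [0.5736, -0.0355, 0.1504]
tool_rot: [0.674, 0.739, -0.0, -0.001]
ft_force: [0.7, 0.9, 0.0]
grip_width: 0.0001
```

```bash
python3 - <<'E'
from h import *
import pickle
st()
c=cam('wrist'); save(c,'wrist7'); pickle.dump(c,open('wrist7.pkl','wb'))
cv2.imwrite('pics/w7c.png',cv2.resize(c['color'][60:250,180:400],None,fx=3,fy=3,interpolation=cv2.INTER_NEAREST))
E
```

```text
time 16.7
q [-2.5610e-01  5.7800e-01  1.6423e+00 -2.0000e-04  9.2260e-01 -3.4810e-01]
position [ 0.5736 -0.0355  0.1504]
tool_rot [ 6.738e-01  7.389e-01 -4.000e-04 -5.000e-04]
ft_force [0.6901 0.8902 0.0415]
moment [ 0.0403  0.0865 -0.0298]
grip_width 0.0001
```

View pics/w7c.png

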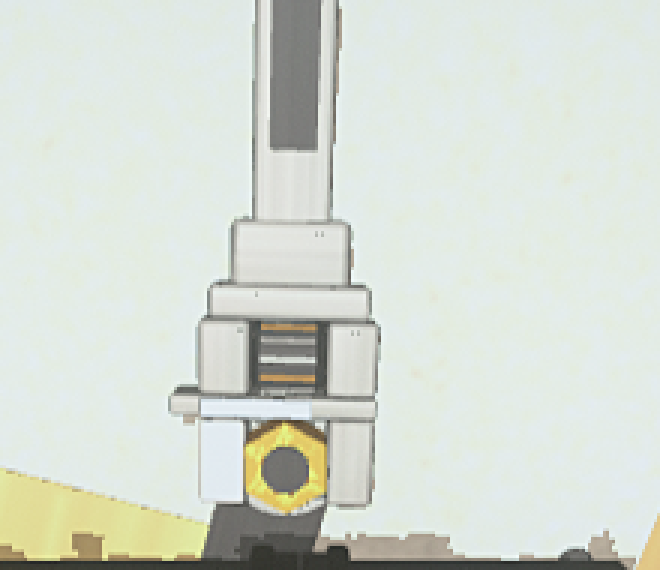

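```bash
python3 - <<'E'
from h import *
import pickle
c=pickle.load(open('wrist7.pkl','rb'))
hs=c['color'][:,:,:].astype(int)
g=cv2.cvtColor(c['color'],cv2.COLOR_BGR2GRAY).astype(int)
D=[]
for v in range(2,105,6):
    row=g[v,255:305]; ix=np.nonzero(row<150)[0]
    # dark inlay
    m=np.nonzero(row<130)[0]
    if len(m)>8: D.append((255+m.min()+ (m.max()-m.min())/2, v))
P=np.array([toworld(c,u,v,.036)[0][:2]*1000 for u,v in D]); print(P.round(1).tolist())
p=np.polyfit(P[:,1],P[:,0],1); print(90-np.degrees(np.arctan(p[0])),np.polyval(p,[-35.2,112]))
f=lambda x,y,z: (toworld(c,180+x/3-.33,60+y/3-.33,z)[0]*1000).round(1)[:2]
print('nut',f(286,470,.042),'jaws',f(244,480,.039),f(328,480,.039))
E
```

```text
[[562.9, 128.7], [563.3, 124.8], [563.7, 120.9], [564.0, 117.0], [564.0, 112.9], [561.8, 108.7], [564.4, 104.8], [562.1, 100.4], [560.2, 96.1], [565.2, 92.3], [565.6, 88.1], [566.0, 83.8], [563.6, 79.3], [564.0, 74.9], [566.4, 70.7], [566.8, 66.3], [567.2, 61.8], [564.8, 57.0]]
92.71722428993057 [570.35598879 563.36986262]
nut [571.3 -35.2] jaws [559.3 -40.2] [583.9 -38. ]
```

>>> step_arm --pt "15 0 0" --pt "30 1 0" --pt "30 1 0" --pt "30 0 0" --pt "30 0 0" --pt "13 0 10" --pt "0 0 25" --pt "0 0 30" --pt "0 0 25" --pt "0 0 14" --pt "0 0 5" --pt "0 0 0" --pt "0 0 0" --twist '[0,0,0,0,0,1.3,0,0,0,0,0,0,0]' --jaw 45

```text
time: 17.83
position: [0.5614, 0.1125, 0.0409]
tool_rot: [0.682, 0.732, -0.001, -0.001]
ft_force: [0.2, 0.2, -0.2]
grip_width: 0.0445
```

>>> step_arm --pt "0 0 0" --pt "0 0 0" --pt "0 0 0" --pt "0 0 0" --pt "0 0 0" --pt "0 0 0" --twist '[0,0,0,0,0,0]' --jaw 10 --force 25

```text
time: 18.33
position: [0.5599, 0.112, 0.0419]
tool_rot: [0.682, 0.731, -0.002, -0.002]
ft_force: [-5.3, -2.4, 4.8]
grip_width: 0.0218
```

>>> step_arm --pt "-0.1 2.6 0" --pt "-0.1 5.1 0" --pt "-0.1 5.1 0" --pt "-0.1 5.1 0" --pt "-0.1 5.1 0" --pt "-0.1 5.1 0" --pt "0 0 0" --pt "0 0 0" --twist '[1,2,2,2,2,2,0,0]'

```text
time: 19.0
position: [0.5889, 0.111, 0.0419]
tool_rot: [0.749, 0.662, -0.002, -0.001]
ft_force: [-6.0, -1.4, 4.2]
grip_width: 0.0215
```

```bash
python3 look.py 8
```

```text
time 19.0
q [ 1.0000e-04  7.7030e-01  1.6294e+00 -3.0000e-04  7.4590e-01  1.2290e-01]
position [0.5889 0.111  0.0419]
tool_rot [ 0.7491  0.6625 -0.0016 -0.0012]
ft_force [-5.9871 -1.3709  4.197 ]
moment [-0.2757  0.9803 -0.1479]
grip_width 0.0215
```

View pics/c8.png

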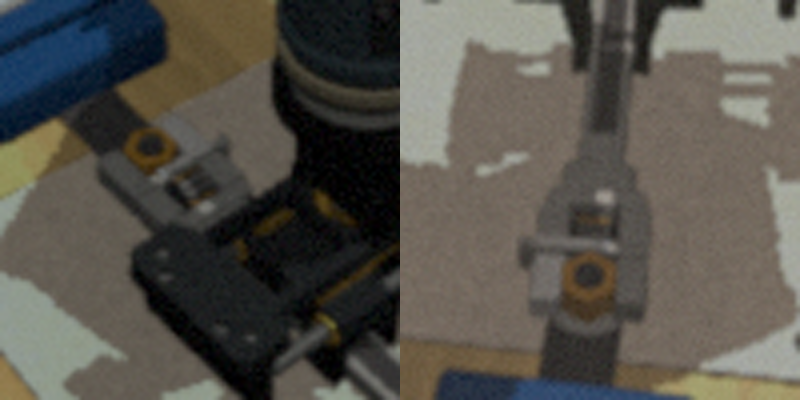

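>>> step_arm --pt "-0.1 5.1 0" --pt "-0.1 5.1 0" --pt "-0.1 5.1 0" --pt "-0.1 5.1 0" --pt "-0.1 5.1 0" --pt "-0.1 5.1 0" --pt "-0.1 5.1 0" --pt "-0.1 5.1 0" --pt "-0.1 5.1 0" --pt "-0.1 5.1 0" --pt "0 0 0" --twist '[2,2,2,2,2,2,2,2,2,2,0]'

```text
time: 20.02
position: [0.6375, 0.0958, 0.0419]
tool_rot: [0.853, 0.522, -0.002, -0.001]
ft_force: [-5.8, -2.3, 5.6]
grip_width: 0.0215
```

```bash
python3 - <<'E'
from h import *
st();s=robot.get_obs();p=s['position'][:2]*1000-np.array([571.3,-35.2]);q=s['tool_rot'];print(np.hypot(*p),np.degrees(np.arctan2(p[1],p[0])),np.degrees(2*np.arctan2(q[1],q[0])))
E
```

```text
time 20.0167
q [-2.3600e-02  8.0960e-01  1.5062e+00 -1.1000e-03  8.3020e-01  4.4870e-01]
position [0.6375 0.0958 0.0419]
tool_rot [ 0.8527  0.5223 -0.002  -0.0009]
ft_force [-5.8037 -2.2954  5.6438]
moment [-0.3344  1.0603  0.0129]
grip_width 0.0215
146.73914607294773 63.196739890644515 62.979333377713075
```

>>> step_arm --pt "-0.1 5.1 0" --pt "-0.1 5.1 0" --pt "-0.1 5.1 0" --pt "-0.1 5.1 0" --pt "-0.1 5.1 0" --pt "0 0 0" --pt "0 0 0" --twist '[2,2,2,2,2,0,0]'

```text
time: 20.6
position: [0.6591, 0.0822, 0.0419]
tool_rot: [0.895, 0.446, -0.002, -0.001]
ft_force: [-5.2, -2.4, 4.4]
grip_width: 0.0222
```

>>> step_arm --pt "0 2.6 0" --pt "0 2.6 0" --pt "0 2.6 0" --pt "0 0 0" --pt "0 0 0" --twist '[1,1,1,0,0]'

```text
time: 21.02
position: [0.6639, 0.0784, 0.0419]
tool_rot: [0.906, 0.424, -0.003, -0.001]
ft_force: [-6.5, 1.1, 4.7]
grip_width: 0.0218
```

>>> step_arm --pt "0 2.6 0" --pt "0 2.6 0" --pt "0 0 0" --pt "0 0 0" --twist '[1,1,0,0]'

```text
time: 21.35
position: [0.6673, 0.0753, 0.0419]
tool_rot: [0.913, 0.408, -0.003, -0.002]
ft_force: [-7.6, 0.4, 7.0]
grip_width: 0.0218
```

>>> step_arm --pt "0 2.6 0" --pt "0 2.6 0" --pt "0 0 0" --pt "0 0 0" --twist '[1,1,0,0]'

```text
time: 21.68
position: [0.6713, 0.0717, 0.042]
tool_rot: [0.92, 0.392, -0.003, -0.002]
ft_force: [-7.3, 0.1, 6.7]
grip_width: 0.0218
```

>>> step_arm --pt "0 2.6 0" --pt "0 0 0" --pt "0 0 0" --twist '[1,0,0]'

```text
time: 21.93
position: [0.6733, 0.07, 0.042]
tool_rot: [0.923, 0.384, -0.003, -0.002]
ft_force: [-7.8, 1.1, 6.1]
grip_width: 0.0218
```

>>> step_arm --pt "0 2.6 0" --pt "0 2.6 0" --pt "0 0 0" --pt "0 0 0" --twist '[1,1,0,0]'

```text
time: 22.27
position: [0.6773, 0.0664, 0.042]
tool_rot: [0.93, 0.368, -0.003, -0.001]
ft_force: [-6.9, 1.8, 6.2]
grip_width: 0.0219
```

>>> step_arm --pt "0 2.6 0" --pt "0 0 0" --pt "0 0 0" --twist '[1,0,0]'

```text
time: 22.52
position: [0.6793, 0.0646, 0.042]
tool_rot: [0.933, 0.36, -0.003, -0.001]
ft_force: [-5.6, 1.7, 6.0]
grip_width: 0.0215
```

>>> step_arm --pt "0 2.6 0" --pt "0 0 0" --pt "0 0 0" --twist '[1,0,0]'

```text
time: 22.77
position: [0.6812, 0.0626, 0.042]
tool_rot: [0.936, 0.351, -0.002, -0.001]
ft_force: [-6.6, 0.7, 6.5]
grip_width: 0.0213
```

>>> step_arm --pt "0 2.6 0" --pt "0 0 0" --pt "0 0 0" --twist '[1,0,0]'

```text
time: 23.02
position: [0.683, 0.0607, 0.042]
tool_rot: [0.939, 0.343, -0.002, -0.001]
ft_force: [-6.4, 0.7, 5.2]
grip_width: 0.0217
```

```bash
python3 look.py 9
```

```text
time 23.0167
q [-7.410e-02  8.490e-01  1.390e+00  6.000e-04  9.077e-01  7.958e-01]
position [0.683  0.0607 0.042 ]
tool_rot [ 0.9393  0.3431 -0.0022 -0.0013]
ft_force [-6.3996  0.6915  5.183 ]
moment [0.4376 1.231  0.4598]
grip_width 0.0217
```

View pics/c9.png

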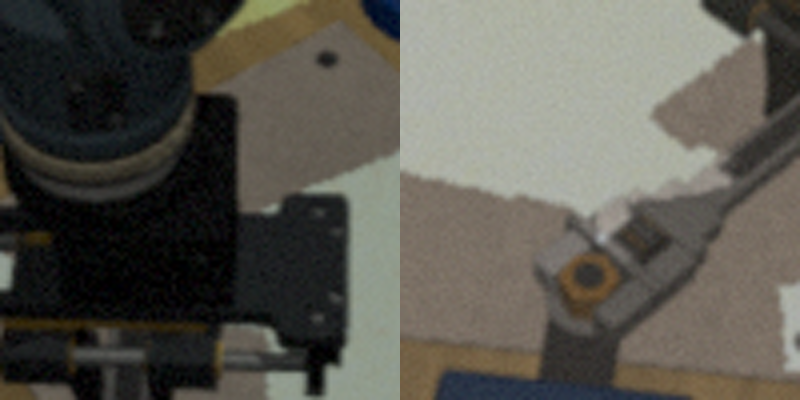

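```bash
python3 - <<'E'
from h import *
import pickle
for n in ('side','scene','wrist'):
    c=pickle.load(open(n+'0.pkl','rb'))
    g=cv2.cvtColor(c['color'],cv2.COLOR_BGR2HSV)
    # wood mask: yellow bed
    m=((g[...,0]>12)&(g[...,0]<36)&(g[...,1]>60)&(g[...,2]>90)).astype(np.uint8)*255
    e=cv2.Canny(cv2.medianBlur(m,5),50,150)
    L=cv2.HoughLinesP(e,1,np.pi/360,40,minLineLength=60,maxLineGap=8)
    for l in (L[:,0] if L is not None else []):
        a=toworld(c,l[0],l[1],.02)[0];b=toworld(c,l[2],l[3],.02)[0]; d=b-a
        if np.hypot(d[0],d[1])>.12: print(n,l,round(np.hypot(d[0],d[1]),3),'ang',round((np.degrees(np.arctan2(d[1],d[0]))+45)%90-45,2))
b=cv2.imread('pics/side9.png')
cv2.imwrite('pics/s9.png',cv2.resize(b[215:265,255:325],None,fx=11,fy=11,interpolation=2))
E
```

```text
side [402 138 432 419] 0.591 ang -10.81
side [ 63 418 139 247] 0.281 ang -10.98
side [ 90 418 143 285] 0.203 ang -10.62
side [395 310 401 419] 0.16 ang -11.17
side [342 262 345 170] 0.233 ang -10.7
side [196 244 237 121] 0.365 ang -11.01
side [151 278 228 287] 0.134 ang -10.64
side [158 203 195 121] 0.265 ang -11.22
side [306 296 393 307] 0.142 ang -11.24
scene [ 81 143 260 419] 0.721 ang -10.92
scene [267 419 488 249] 0.487 ang -10.85
scene [ 81 141 260 418] 0.727 ang -11.04
scene [364 148 488 247] 0.331 ang -10.79
scene [316 156 441 266] 0.351 ang -10.64
scene [220 225 324 355] 0.314 ang -11.1
scene [329 354 441 270] 0.254 ang -10.88
scene [194 293 239 371] 0.158 ang -14.26
scene [101 133 151 202] 0.262 ang -10.49
scene [210 284 259 362] 0.163 ang -13.7
scene [102  33 176   0] 0.275 ang 0.38
scene [ 73 106 147  68] 0.22 ang 0.24
scene [  8  55  70 106] 0.338 ang -0.45
scene [268 417 488 248] 0.486 ang -10.85
scene [365 148 468 230] 0.283 ang -10.76
scene [324 162 384 215] 0.183 ang -10.81
scene [217 222 267 285] 0.171 ang -11.25
scene [327 355 424 282] 0.216 ang -10.77
wrist [419 271 512   0] 0.314 ang -10.92
wrist [336 207 386  10] 0.217 ang -11.2
wrist [445 163 503  16] 0.159 ang -14.27
wrist [427 157 483   8] 0.159 ang -14.21
wrist [288 330 390 330] 0.142 ang -0.02
wrist [267 304 366 321] 0.139 ang -11.04
wrist [120 222 217 240] 0.123 ang -11.32
wrist [323 257 358 122] 0.171 ang -11.5
```

View pics/s9.png

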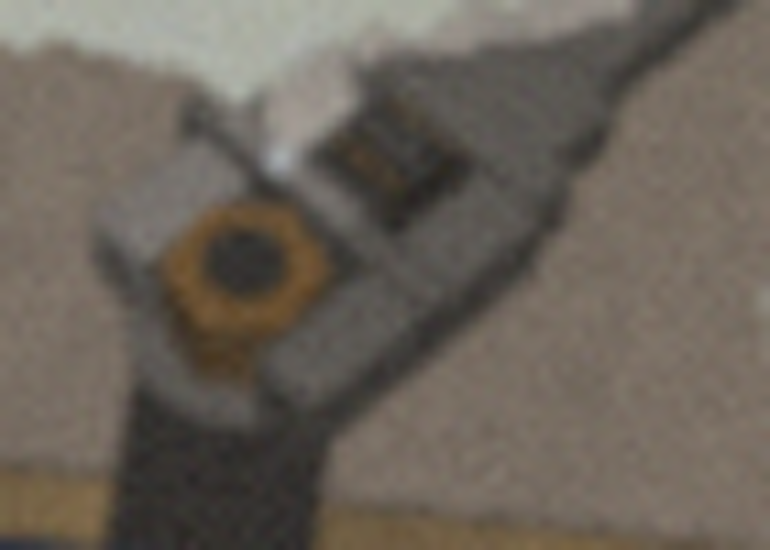

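>>> step_arm --pt "0 2.6 0" --pt "0 0 0" --pt "0 0 0" --twist '[1,0,0]'

```text
time: 23.37
position: [0.6847, 0.0588, 0.042]
tool_rot: [0.942, 0.335, -0.002, -0.001]
ft_force: [-6.1, 1.1, 5.2]
grip_width: 0.0216
```

```bash
cat > tq.py <<'E'
from h import *
st();s=robot.get_obs();N=np.array([571.3,-35.2]);p=s['position'][:2]*1000-N;q=s['tool_rot'];f=s['ft_force'];r=p/1000
print(np.hypot(*p),np.degrees(np.arctan2(p[1],p[0])),np.degrees(2*np.arctan2(q[1],q[0])),'tq',r[0]*f[1]-r[1]*f[0],s['moment'][2])
E
python3 tq.py
```

```text
time 23.3667
q [-7.6800e-02  8.5050e-01  1.3857e+00  7.0000e-04  9.1060e-01  8.1040e-01]
position [0.6847 0.0588 0.042 ]
tool_rot [ 0.9422  0.3349 -0.0023 -0.0013]
ft_force [-6.0747  1.0965  5.1707]
moment [0.4039 1.2141 0.4461]
grip_width 0.0216
147.2503754165184 39.66110437570018 39.13831019988373 tq 0.6952124724428635 0.4461003214759475
```

>>> step_arm --pt "0 2.6 0" --pt "0 0 0" --pt "0 0 0" --twist '[1,0,0]'

```text
time: 23.62
position: [0.6867, 0.0567, 0.042]
tool_rot: [0.945, 0.327, -0.002, -0.001]
ft_force: [-5.5, 1.6, 5.1]
grip_width: 0.0216
```

```bash
python3 tq.py
```

```text
time 23.6167
q [-7.9600e-02  8.5210e-01  1.3811e+00  7.0000e-04  9.1280e-01  8.2530e-01]
position [0.6867 0.0567 0.042 ]
tool_rot [ 0.9452  0.3266 -0.0019 -0.0011]
ft_force [-5.5075  1.6037  5.0784]
moment [0.3788 1.1751 0.4014]
grip_width 0.0216
147.50907278488518 38.54980689400189 38.127799976810934 tq 0.6912876164275793 0.4014366621057926
```

>>> step_arm --pt "0 2.6 0" --pt "0 0 0" --pt "0 0 0" --twist '[1,0,0]'

```text
time: 23.87
position: [0.6885, 0.0547, 0.0421]
tool_rot: [0.948, 0.318, -0.002, -0.001]
ft_force: [-4.7, 1.0, 4.3]
grip_width: 0.0218
```

```bash
python3 tq.py
```

```text
time 23.8667
q [-8.2400e-02  8.5360e-01  1.3767e+00  9.0000e-04  9.1510e-01  8.3990e-01]
position [0.6885 0.0547 0.0421]
tool_rot [ 0.948   0.3183 -0.0016 -0.0011]
ft_force [-4.7196  1.007   4.2963]
moment [0.4373 1.0747 0.4201]
grip_width 0.0218
147.71945358379122 37.486213335198784 37.122905499404744 tq 0.5423109243473156 0.4200796782149465
```

>>> step_arm --pt "0 0 0" --pt "0 0 0" --pt "0 0 0" --pt "0 0 -5" --pt "0 0 -20" --pt "0 0 -30" --pt "-20 0 -30" --pt "-30 0 -25" --pt "-30 0 0" --pt "-30 0 0" --pt "-30 0 0" --pt "-10 0 0" --pt "0 0 0" --pt "0 0 0" --twist '[0,0,0,0,0,0,0,0,0,0,0,0,0,0]' --jaw 45

```text
time: 25.03
position: [0.5718, -0.037, 0.1526]
tool_rot: [0.949, 0.317, 0.001, 0.001]
ft_force: [0.8, 0.5, -0.0]
grip_width: 0.045
```

```bash
python3 - <<'E'
from h import *
import pickle
st()
c=cam('wrist'); save(c,'wrist10'); pickle.dump(c,open('wrist10.pkl','wb'))
cv2.imwrite('pics/w10c.png',cv2.resize(c['color'][60:250,180:400],None,fx=3,fy=3,interpolation=cv2.INTER_NEAREST))
E
```

```text
time 25.0333
q [-2.5990e-01  5.7180e-01  1.6479e+00  7.0000e-04  9.1900e-01  6.6620e-01]
position [ 0.5718 -0.037   0.1526]
tool_rot [9.486e-01 3.166e-01 1.400e-03 6.000e-04]
ft_force [ 0.7624  0.4745 -0.0043]
moment [ 0.0138  0.0835 -0.0155]
grip_width 0.045
```

View pics/w10c.png

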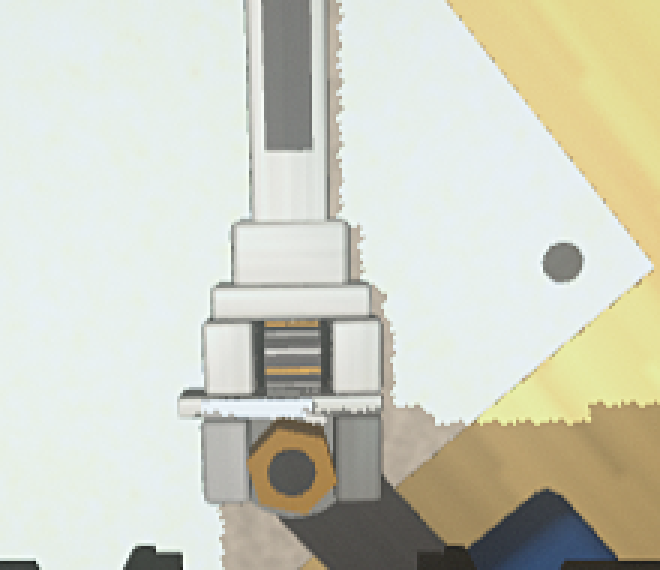

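```bash
cat > nutph.py <<'E'
import sys,pickle
from h import *
c=pickle.load(open(sys.argv[1],'rb')); N=np.array([.5713,-.0352,.040]); lo=int(sys.argv[2])
K=c['camera_matrix'];Rm=R.from_quat(c['orientation']).as_matrix()
hsv=cv2.cvtColor(c['color'],cv2.COLOR_BGR2HSV)
m=((hsv[...,0]>10)&(hsv[...,0]<38)&(hsv[...,1]>90)&(hsv[...,2]>lo)).astype(np.uint8)
p=K@(Rm.T@(N-np.array(c['origin']))); p=p[:2]/p[2]
mask=np.zeros_like(m); cv2.circle(mask,tuple(int(round(x)) for x in p),22,1,-1); m&=mask
cs,_=cv2.findContours(m,cv2.RETR_EXTERNAL,cv2.CHAIN_APPROX_NONE); k=max(cs,key=cv2.contourArea)
P=toworld(c,k[:,0,0],k[:,0,1],.040)[:,:2]*1000
h=cv2.convexHull(P.astype(np.float32))[:,0]
M=cv2.moments(h.reshape(-1,1,2)); ctr=np.array([M['m10'],M['m01']])/M['m00']
d=P-ctr;a=np.arctan2(d[:,1],d[:,0]);r=np.hypot(*d.T)
C=np.sum((r-r.mean())*np.exp(6j*a)); print('ctr',ctr,'phase',np.degrees(np.angle(C))/6,'r',r.min(),r.max())
o=np.argsort(a);print([(int(x),round(float(y),1)) for x,y in zip(np.degrees(a[o]),r[o])][::2])
E
python3 nutph.py wrist0.pkl 170; python3 nutph.py wrist5.pkl 170;python3 nutph.py wrist7.pkl 170;python3 nutph.py wrist10.pkl 120
python3 - <<'E'
from h import *
c=cv2.imread('pics/wrist10.png'); cv2.imwrite('pics/w10d.png',cv2.resize(c[180:240,235:325],None,fx=8,fy=8,interpolation=cv2.INTER_NEAREST))
E
```

```text
ctr [571.31520658 -34.98006605] phase -24.777237036959804 r 10.508720246475136 13.426542015990723
[(-176, 11.4), (-164, 12.0), (-151, 11.9), (-142, 13.4), (-131, 12.5), (-121, 11.1), (-108, 11.2), (-95, 12.0), (-84, 12.0), (-73, 12.5), (-57, 11.2), (-43, 11.8), (-32, 12.9), (-19, 13.0), (-9, 11.3), (3, 11.2), (15, 11.7), (28, 11.6), (37, 13.0), (49, 12.2), (58, 10.8), (72, 11.0), (85, 11.7), (95, 13.0), (107, 12.3), (123, 11.1), (137, 11.8), (153, 12.4), (164, 11.7), (176, 11.4)]
ctr [570.79297979 -35.07358758] phase -24.29732451451108 r 10.96812929719917 13.726322613600695
[(-175, 11.5), (-166, 11.7), (-158, 12.1), (-148, 12.0), (-141, 12.9), (-132, 12.1), (-123, 11.6), (-113, 11.4), (-103, 11.5), (-94, 12.0), (-85, 12.8), (-77, 12.9), (-68, 12.3), (-59, 12.1), (-49, 12.2), (-37, 11.9), (-29, 12.7), (-20, 12.5), (-11, 11.9), (-3, 11.4), (6, 11.3), (15, 11.5), (23, 11.9), (31, 12.6), (40, 12.8), (49, 12.0), (58, 11.5), (68, 11.4), (79, 12.4), (87, 12.0), (95, 13.7), (103, 12.0), (112, 11.6), (122, 11.4), (132, 11.6), (141, 12.1), (149, 12.9), (158, 12.7), (166, 12.1), (175, 11.7)]
ct
[... 522 characters left out ...]
16, 11.3), (123, 12.0), (135, 11.6), (144, 12.2), (152, 13.0), (161, 13.0), (169, 12.4), (176, 11.2)]
ctr [571.65900595 -35.39230053] phase -6.501902425320316 r 11.184559390578947 13.47452079817345
[(-176, 12.6), (-169, 11.8), (-160, 12.0), (-151, 11.6), (-142, 11.5), (-134, 12.5), (-126, 12.9), (-117, 12.7), (-106, 12.0), (-93, 11.9), (-81, 12.3), (-70, 13.1), (-63, 12.7), (-54, 11.6), (-45, 11.7), (-35, 11.2), (-27, 11.8), (-17, 12.0), (-8, 12.5), (0, 13.2), (6, 12.3), (13, 11.5), (23, 11.8), (31, 11.5), (40, 12.4), (48, 12.6), (55, 13.1), (66, 12.1), (78, 11.7), (90, 11.8), (102, 12.4), (112, 13.5), (119, 12.3), (128, 12.2), (137, 11.6), (147, 11.2), (155, 12.1), (165, 12.4), (174, 13.0)]
```

View pics/w10d.png

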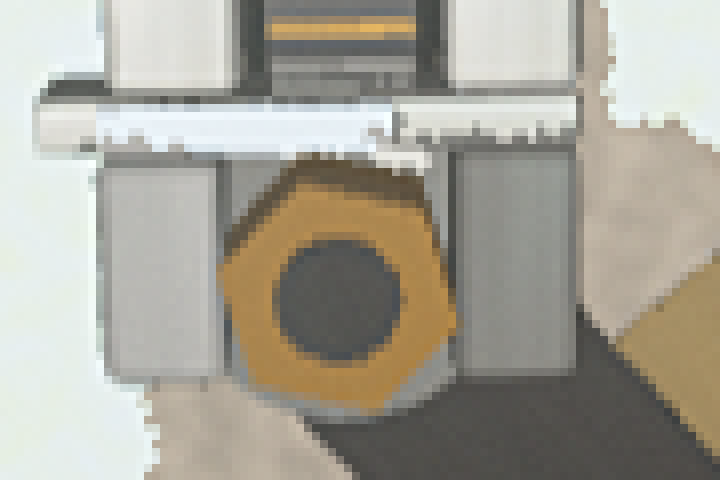

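```bash
python3 - <<'E'
from h import *
import pickle
c=pickle.load(open('wrist10.pkl','rb'))
f=lambda x,y,z: (toworld(c,180+x/3-.33,60+y/3-.33,z)[0]*1000)[:2]
a=f(287.5,10,.036);b=f(289,145,.036);h=f(289.5,215,.036);print(a,b,h)
for p,q in ((a,b),(a,h)):
    d=p-q;print(np.degrees(np.arctan2(d[1],d[0])))
N=np.array([571.5,-35.3]); d=a-N; print(np.degrees(np.arctan2(d[1],d[0])))
l=f(246,460,.039);l2=f(244,500,.039);r=f(337,460,.039);u=np.array([np.cos(np.radians(38)),np.sin(np.radians(38))]);v=np.array([-u[1],u[0]])
print('gap',(l-r)@v,'nut y rel fixed',(N-r)@v)
# target grasp
for ang in (38.3,):
    t=np.radians(ang)
    print(N+148*np.array([np.cos(t),np.sin(t)]))
E
python3 nutph.py side9.pkl 60 | head -1; python3 nutph.py side8.pkl 60|head -1
```

```text
[670.83746308  39.91933849] [644.18056623  19.58460628] [629.52230066   8.49968038]
37.33754486399747
37.25252931422188
37.1333762263428
gap 26.76369608947359 nut y rel fixed 13.594662196635658
[687.64690284  56.42729671]
ctr [568.60204283 -41.07364996] phase 11.4278098417974 r 9.862789909941634 17.555415431889852
ctr [569.16548499 -42.06164007] phase -24.329522888237857 r 10.331635602789879 17.89901647413089
```

>>> step_arm --pt "15 0 0" --pt "30 -1 0" --pt "30 -1 0" --pt "30 -1 0" --pt "30 0 0" --pt "14 0 10" --pt "0 0 25" --pt "0 0 30" --pt "0 0 25" --pt "0 0 14" --pt "0 0 6" --pt "0 0 0" --pt "0 0 0" --twist '[0,0,0,0,0,0,0,0,0,0,0,0,0]'

```text
time: 26.17
position: [0.6891, 0.0558, 0.0427]
tool_rot: [0.948, 0.318, 0.001, 0.0]
ft_force: [0.5, -0.2, 0.8]
grip_width: 0.0448
```

>>> step_arm --pt "0 0 0" --pt "0 0 0" --pt "0 0 0" --pt "0 0 0" --pt "0 0 0" --pt "0 0 0" --twist '[0,0,0,0,0,0]' --jaw 10

```text
time: 26.67
position: [0.6879, 0.0555, 0.0427]
tool_rot: [0.948, 0.318, 0.0, 0.0]
ft_force: [-1.4, -0.0, 3.0]
grip_width: 0.0217
```

```bash
python3 tq.py
```

```text
time 26.6667
q [-8.1100e-02  8.5080e-01  1.3818e+00  1.0000e-04  9.0810e-01  8.4350e-01]
position [0.6879 0.0555 0.0427]
tool_rot [9.483e-01 3.175e-01 4.000e-04 1.000e-04]
ft_force [-1.4289 -0.0184  2.9538]
moment [0.1446 0.1547 0.1027]
grip_width 0.0217
147.7429383706636 37.87183803442142 37.02508560450779 tq 0.12745870498980572 0.10266764772538312
```

>>> step_arm --pt "-0.1 -2.6 0" --pt "-0.1 -5.2 0" --pt "-0.1 -5.2 0" --pt "-0.1 -5.2 0" --pt "-0.1 -5.2 0" --pt "-0.1 -5.2 0" --pt "-0.1 -5.2 0" --pt "-0.1 -5.2 0" --pt "0 -2.6 0" --pt "0 0 0" --pt "0 0 0" --twist '[-1,-2,-2,-2,-2,-2,-2,-2,-1,0,0]'

```text
time: 27.58
position: [0.66, 0.0849, 0.0429]
tool_rot: [0.895, 0.446, 0.002, 0.001]
ft_force: [3.2, 1.7, 4.4]
grip_width: 0.0215
```

```bash
python3 tq.py
```

```text
time 27.5833
q [-3.9900e-02  8.2530e-01  1.4549e+00  8.0000e-04  8.5750e-01  6.0590e-01]
position [0.66   0.0849 0.0429]
tool_rot [8.951e-01 4.459e-01 1.900e-03 7.000e-04]
ft_force [3.1606 1.6991 4.3653]
moment [ 0.1739 -0.47   -0.0138]
grip_width 0.0215
149.30168088468943 53.55135916527549 52.96674916638261 tq -0.22886342262896806 -0.013791955972488053
```

>>> step_arm --pt "-1 0 0" --pt "-1 0 0" --pt "0 0 0" --twist '[0,0,0]'

```text
time: 27.83
position: [0.6591, 0.0841, 0.0429]
tool_rot: [0.895, 0.446, 0.003, 0.0]
ft_force: [4.7, 2.7, 4.3]
grip_width: 0.022
```

>>> step_arm --pt "1 0 0" --pt "0 0 0" --pt "0 0 0" --pt "0 0 -5" --pt "0 0 -20" --pt "0 0 -30" --pt "-20 0 -30" --pt "-30 0 -25" --pt "-30 0 0" --pt "-30 0 0" --pt "-30 0 0" --pt "-10 0 0" --pt "0 0 0" --pt "0 0 0" --twist '[0,0,0,0,0,0,0,0,0,0,0,0,0,0]' --jaw 45

```text
time: 29.0
position: [0.5674, -0.0359, 0.152]
tool_rot: [0.895, 0.445, 0.0, -0.0]
ft_force: [-0.7, -0.5, -1.2]
grip_width: 0.045
```

```bash
python3 - <<'E'
from h import *
import pickle
st()
c=cam('wrist'); save(c,'wrist11'); pickle.dump(c,open('wrist11.pkl','wb'))
cv2.imwrite('pics/w11c.png',cv2.resize(c['color'][60:250,180:400],None,fx=3,fy=3,interpolation=cv2.INTER_NEAREST))
E
python3 nutph.py wrist11.pkl 120|head -1
```

```text
time 29.0
q [-2.6010e-01  5.6870e-01  1.6575e+00  7.0000e-04  9.1550e-01  3.8680e-01]
position [ 0.5674 -0.0359  0.152 ]
tool_rot [ 8.953e-01  4.455e-01  1.000e-04 -3.000e-04]
ft_force [-0.7491 -0.492  -1.1606]
moment [0.0172 0.0557 0.0007]
grip_width 0.045
ctr [571.72005143 -34.52774442] phase -6.654334916016232 r 11.219640459446424 14.564081687269713
```

View pics/w11c.png

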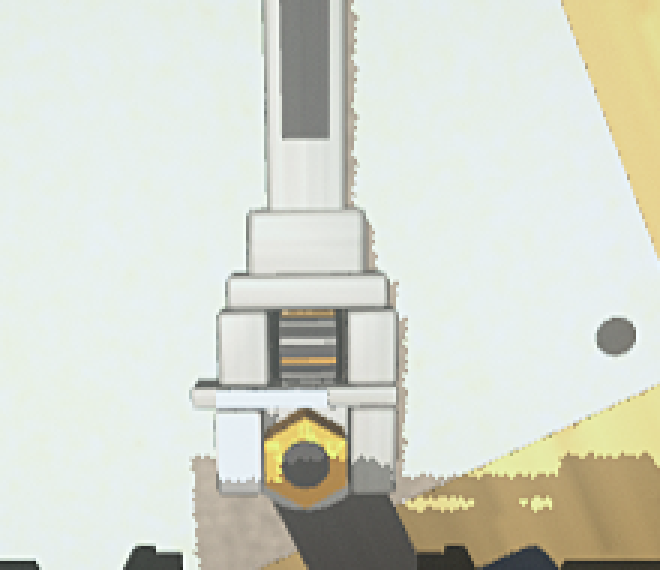

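>>> step_arm --pt "17 2 10" --pt "25 0.5 25" --pt "0 0 30" --pt "0 0 18" --pt "0 0 4" --pt "0 0 0" --pt "0 0 0" --twist '[0,0,0,0,0,0,0]' --jaw 0

```text
time: 29.63
position: [0.5955, -0.0032, 0.0653]
tool_rot: [0.895, 0.447, 0.0, 0.0]
ft_force: [0.7, 0.1, 0.5]
grip_width: 0.0071
```

>>> step_arm --pt "0 0 1" --pt "0 0 1" --pt "0 0 0" --pt "0 0 0" --twist '[0,0,0,0]'

```text
time: 29.97
position: [0.5949, -0.004, 0.0638]
tool_rot: [0.895, 0.446, 0.0, 0.0]
ft_force: [-0.7, -0.6, -1.0]
grip_width: 0.0004
```

>>> step_arm --pt "0 0 1" --pt "0 0 1" --pt "0 0 0" --pt "0 0 0" --twist '[0,0,0,0]'

```text
time: 30.3
position: [0.595, -0.004, 0.0619]
tool_rot: [0.895, 0.446, 0.0, 0.0]
ft_force: [-1.4, 0.7, 6.4]
grip_width: 0.0004
```

>>> step_arm --pt "0 0 0.5" --pt "0 0 0.3" --pt "0 0 0" --twist '[0,0,0]'

```text
time: 30.55
position: [0.5951, -0.0039, 0.0616]
tool_rot: [0.895, 0.446, 0.001, 0.0]
ft_force: [-0.9, 0.4, 8.5]
grip_width: 0.0003
```

>>> step_arm --pt "0 0 0.3" --pt "-1 0 0" --pt "-2 0 0" --pt "-2 0 0" --pt "-2 0 0" --pt "-1 0 0" --twist '[0,0,0,0,0,0]'

```text
time: 31.05
position: [0.591, -0.0095, 0.0615]
tool_rot: [0.895, 0.446, 0.002, 0.0]
ft_force: [0.9, 4.3, 8.5]
grip_width: 0.0002
```

>>> step_arm --pt "-2 0 0" --pt "-2 0 0" --pt "-2 0 0" --pt "-2 0 0" --pt "0 0 0" --twist '[0,0,0,0,0]'

```text
time: 31.47
position: [0.586, -0.0158, 0.0615]
tool_rot: [0.895, 0.446, 0.002, 0.0]
ft_force: [0.4, 3.7, 9.4]
grip_width: 0.0003
```

>>> step_arm --pt "0 0 -4" --pt "8 0 0" --pt "8 0 0" --pt "0 0 2" --pt "0 0 1.5" --pt "0 0 0.5" --pt "0 0 0" --twist '[0,0,0,0,0,0,0]'

```text
time: 32.05
position: [0.5961, -0.0031, 0.0612]
tool_rot: [0.895, 0.446, 0.002, 0.0]
ft_force: [-0.3, 2.9, 10.9]
grip_width: 0.0008
```

>>> step_arm --pt "-1 0 0" --pt "-2 0 0" --pt "-2 0 0" --pt "-2 0 0" --pt "-1 0 0" --twist '[0,0,0,0,0]'

```text
time: 32.47
position: [0.5915, -0.009, 0.0613]
tool_rot: [0.895, 0.446, 0.002, 0.0]
ft_force: [1.3, 7.2, 10.4]
grip_width: 0.0006
```

>>> step_arm --pt "-2 0 0" --pt "-2 0 0" --pt "-2 0 0" --pt "-2 0 0" --pt "0 0 0" --twist '[0,0,0,0,0]'

```text
time: 32.88
position: [0.5876, -0.0151, 0.0613]
tool_rot: [0.895, 0.446, 0.003, 0.0]
ft_force: [2.2, 7.3, 8.5]
grip_width: 0.0007
```

>>> step_arm --pt "0 0 -10" --pt "0 0 -25" --pt "-10 0 -30" --pt "-15 0 -25" --pt "0 0 0" --pt "0 0 0" --pt "0 0 0" --twist '[0,0,0,0,0,0,0]'

```text
time: 33.47
position: [0.5693, -0.0365, 0.1493]
tool_rot: [0.895, 0.446, -0.001, -0.0]
ft_force: [-0.0, 0.9, -0.8]
grip_width: 0.0003
```

```bash
python3 - <<'E'
from h import *
import pickle
st()
c=cam('wrist'); save(c,'wrist12'); pickle.dump(c,open('wrist12.pkl','wb'))
cv2.imwrite('pics/w12c.png',cv2.resize(c['color'][60:250,180:400],None,fx=3,fy=3,interpolation=cv2.INTER_NEAREST))
E
python3 nutph.py wrist12.pkl 120|head -1
```

```text
time 33.4667
q [-2.5980e-01  5.7530e-01  1.6536e+00 -1.0000e-04  9.1420e-01  3.8630e-01]
position [ 0.5693 -0.0365  0.1493]
tool_rot [ 8.950e-01  4.461e-01 -6.000e-04 -5.000e-04]
ft_force [-0.0252  0.8699 -0.8146]
moment [ 0.0167  0.058  -0.01  ]
grip_width 0.0003
ctr [571.61800419 -34.7515407 ] phase -6.581956167053615 r 11.33228118116583 13.902116748098564
```

View pics/w12c.png

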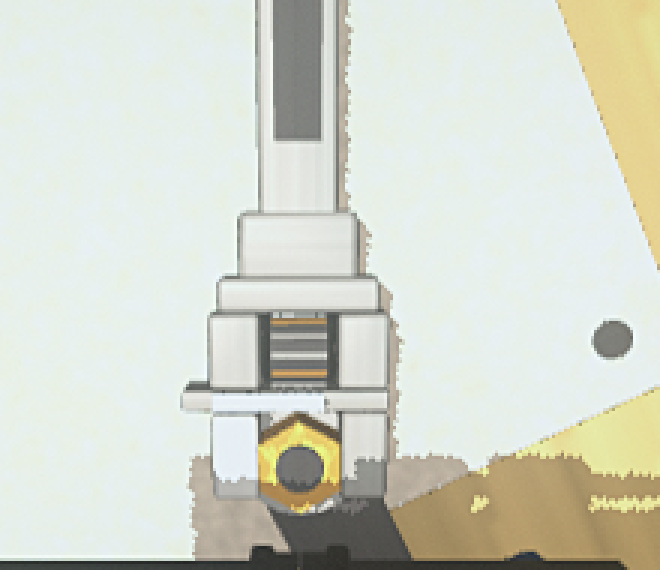

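>>> step_arm --pt "15 0 0" --pt "30 0 0" --pt "30 0 0" --pt "30 0 0" --pt "30 0 0" --pt "16 0 10" --pt "0 0 25" --pt "0 0 30" --pt "0 0 25" --pt "0 0 12" --pt "0 0 5" --pt "0 0 0" --pt "0 0 0" --twist '[0,0,0,0,0,0,0,0,0,0,0,0,0]' --jaw 45

```text
time: 34.6
position: [0.6617, 0.0843, 0.0433]
tool_rot: [0.895, 0.446, 0.001, 0.0]
ft_force: [1.4, -0.2, 0.1]
grip_width: 0.0446
```

>>> step_arm --pt "0 0 0" --pt "0 0 0" --pt "0 0 0" --pt "0 0 0" --pt "0 0 0" --pt "0 0 0" --twist '[0,0,0,0,0,0]' --jaw 10

```text
time: 35.1
position: [0.6599, 0.0848, 0.0436]
tool_rot: [0.895, 0.446, -0.0, -0.001]
ft_force: [-3.1, 1.4, 6.1]
grip_width: 0.0218
```

```bash
python3 tq.py
```

```text
time 35.1
q [-0.0402  0.8257  1.4504  0.0015  0.8673  0.6048]
position [0.6599 0.0848 0.0436]
tool_rot [ 8.950e-01  4.461e-01 -5.000e-04 -9.000e-04]
ft_force [-3.0716  1.4093  6.0717]
moment [0.5408 0.6688 0.0683]
grip_width 0.0218
149.22663985140213 53.557645331200455 52.98702196962387 tq 0.4936535625562087 0.06827300499510933
```

>>> step_arm --pt "0 1.3 0" --pt "0 1.3 0" --pt "0 1.3 0" --pt "0 0 0" --pt "0 0 0" --twist '[0.5,0.5,0.5,0,0]'

```text
time: 35.52
position: [0.6614, 0.0837, 0.0436]
tool_rot: [0.9, 0.435, -0.002, -0.002]
ft_force: [-6.0, 5.5, 8.3]
grip_width: 0.022
```

```bash
python3 tq.py
```

```text
time 35.5167
q [-0.0423  0.8279  1.444   0.0027  0.8749  0.6264]
position [0.6614 0.0837 0.0436]
tool_rot [ 0.9004  0.4351 -0.0018 -0.0021]
ft_force [-6.0372  5.5356  8.3128]
moment [1.0418 1.0588 0.3792]
grip_width 0.022
149.18743494715275 52.835174241631066 51.58410797113041 tq 1.216648427995721 0.37924473902337763
```

>>> step_arm --pt "0 -1.3 0" --pt "0 -1.3 0" --pt "0 -0.8 0" --pt "0 0 0" --twist '[-0.5,-0.5,-0.5,0]'

```text
time: 35.85
position: [0.6613, 0.0838, 0.0436]
tool_rot: [0.895, 0.446, 0.0, -0.0]
ft_force: [-2.4, 0.4, 7.1]
grip_width: 0.0216
```

>>> step_arm --pt "0 0 0" --pt "0 0 0" --pt "0 0 0" --pt "0 0 -5" --pt "0 0 -20" --pt "0 0 -30" --pt "-20 0 -30" --pt "-30 0 -25" --pt "-30 0 0" --pt "-30 0 0" --pt "-30 0 0" --pt "-10 0 0" --pt "0 0 0" --pt "0 0 0" --twist '[0,0,0,0,0,0,0,0,0,0,0,0,0,0]' --jaw 45

```text
time: 37.02
position: [0.5717, -0.0363, 0.1531]
tool_rot: [0.895, 0.446, 0.001, 0.0]
ft_force: [0.6, 0.4, -0.2]
grip_width: 0.0452
```

```bash
python3 - <<'E'
from h import *
import pickle
st()
c=cam('wrist'); save(c,'wrist13'); pickle.dump(c,open('wrist13.pkl','wb'))
cs=cam('scene'); save(cs,'scene13')
a=cv2.resize(c['color'][60:250,180:400],None,fx=1.8,fy=1.8); b=cv2.resize(cs['color'],(396,297))
o=np.zeros((342,800,3),np.uint8);o[:a.shape[0],:396]=a;o[:297,400:796]=b;cv2.imwrite('pics/c13.png',o)
E
python3 nutph.py wrist13.pkl 120|head -1
```

```text
time 37.0167
q [-2.5870e-01  5.7130e-01  1.6468e+00  7.0000e-04  9.2210e-01  3.8810e-01]
position [ 0.5717 -0.0363  0.1531]
tool_rot [8.953e-01 4.455e-01 7.000e-04 2.000e-04]
ft_force [ 0.6221  0.3703 -0.1561]
moment [0.0043 0.0954 0.0377]
grip_width 0.0452
ctr [571.66118521 -34.57902933] phase -6.721573881032974 r 11.207705666126472 14.872618618225303
```

View pics/c13.png

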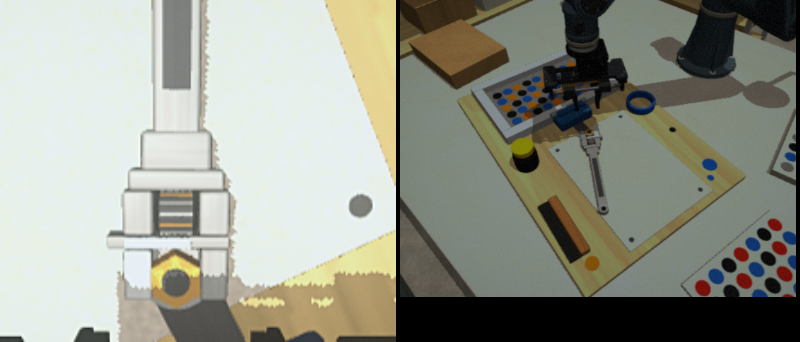

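>>> step_arm --pt "0 0 -20" --pt "0 0 -20" --pt "0 0 0" --pt "0 0 0" --twist '[0,0,0,0]'

```text
time: 37.45
position: [0.5725, -0.0352, 0.1936]
tool_rot: [0.895, 0.447, 0.001, 0.001]
ft_force: [0.2, -0.2, 0.4]
grip_width: 0.0452
```

```bash
python3 -c "
from rig import robot
print(robot.hand_in())"
```

```text
the job is handed in; nothing more can be done
None
```

I put the wrench on the nut, rolled the worm at about 8–12 N until it stalled, and turned the nut about 42° clockwise until it stopped. It was handed in at 37.5 s.

**Overrun:** I missed the stop and kept turning the handle about 15° past it. The jaws were forced open to about 26.8 mm and the handle slipped round the nut, which itself did not move. I turned the wrench back into line and re-rolled the worm until it stalled again. I then pressed clockwise once more: the torque rose at once to over 1.2 N m and the nut did not turn.

**Last checks:**
- **Fit:** the last pictures show the jaws snug on the nut.
- **Wrench and hand:** the wrench lies flat on the nut with the hand well above it.
- **Bystanders:** by eye, the jar, tape roll and squeegee are where they were. I did not measure them.

**Disagreement:** measured in the world axes, the nut ended at about 66.6° (1.16 rad), which matches the 1.15 stop. Measured against the bed, which sits about 11° askew, it reads only about 0.97 rad. I took the sharp rise in torque as the sign that it is tight.

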